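# Pin the loaded drilling jig and hold it shut

## Robot

A 6-joint arm with a two-finger parallel gripper is mounted at the origin on a cart in front of the work surface, level with it; the furniture and walls round the work are solid. World frame = base frame: x ahead of the robot, y to its left, z up, the work surface at z = 0. Lengths are in mm, angles in degrees, forces in N, time in s.
With the tool pointing down it reaches from about 300 to 850 mm from the base axis. Payload 4.2 kg.
Tool frame: the origin (TCP) lies on the centre line of the jaws, within the pads' length; the fingertips stand env.nose_length ahead of it and the grasp point (between the pads) lies 2 mm behind it (env.nose_length is the distance from the TCP to the fingertips, in mm); z points along the fingers, y is the direction in which the jaws open and shut (so a half turn about z gives the same grasp; the last joint's range is limited). The gripper opens to 91 mm and grips with 3 to 60 N. Pads are 32 mm wide; open, the fingers measure 118 mm over their backs; the gripper's body (76 mm by 178 mm) begins 60 mm behind the grasp point.
Start: joints at [71.104, 18.312, 89.639, -0, 72.044, -1.146], TCP at [175.301, 547.641, 230.976] pointing down, gripper open.
Joint ranges: [-177.97, 177.97], [-48.28, 115.42], [12.27, 149.76], [-77.06, 257.06], [2.81, 150.46], [-146.56, 146.56]. Speed limits (degrees/s): [147.25, 147.25, 180, 180, 180, 180].

## Interface

Orientations are given as [roll, pitch, yaw] about the fixed x, y, z axes, in that order (R = Rz(yaw) Ry(pitch) Rx(roll)).
In Python, from workcell import env gives the robot as it stands. The module is installed in compiled form; this text tells all that it offers.
- The arm moves only by the tool jog_arm, never from a script. Its argument "deltas" is a list that holds one entry, the list of rows, each a list of 5 numbers: the shift along the tool's x, y, z in m, then the turn about the tool's z in degrees, then the finger opening in m, from 0 to 0.0912. A call has 1 to 20 rows; each row is the pose to reach, as a shift and turn from the pose commanded when the call began, along the tool's axes at that moment; what a row does not reach only later rows make up. A row lasts 1/12 s, in which the tool goes at most 41.7 mm and 7.16 degrees, less where a joint would pass 70% of its speed; a pose out of reach is approached as far as the arm can. A call with a gripper value outside its range is refused whole. The fingers move at their own pace and stop on an object; "grip_force" is the grip in N (left out, the last holds). Time passes only in rows, so rows that repeat a pose let the fingers close. It gives the time, the measured TCP pose, the force and the opening at its end, in the units of the state.
- env.state(): the state, without advancing time (a new reading comes with each control period).
- env.grab_frame(name): name is "scene" or "top"; returns the picture (420x560x3 uint8, red, green, blue); there is no depth.
- env.camera_params(name): a dict with "fx", "fy", "cx", "cy" (pixels), "k1" (the pictures are not rectified: a ray, as slopes to the right and down, at radius r is drawn at 1 + k1 r^2 times it, then the intrinsics apply), "xyz" and "orientation" of the camera in the world. Camera axes: x right, y down, z forward; pixel columns grow to the right and rows downward; lengths in mm; the calibration is good to about 2 mm. A picture is of the moment at which its call begins. camera_params takes no time and is no camera call.
- env.job_done(): hands the job in, once; it reports no verdict.
Trained networks look in the newest picture that a camera, given by its name, has taken for a name from the list of things; names that differ only in an ending like _2 or _b are one class to them, and where a whole thing is asked for, a point or a joint stands for the part that bears it (a point fixed in the world has none). Each returns a list of dicts, best first, with "conf" (0 to 1); they miss things now and then, are a little off and sometimes report something else, mostly with a low value. They report only what shows in the picture. A call takes as long as a camera call. They do not tell look-alikes from the thing itself.
- env.look_for(camera, label): "xyz" ([x, y, z] in mm, in world coordinates, good to about 4 mm: the middle of the surface that is visible of it).
The state is a dict: "time_s": time; "qpos": joint angles; "qvel": joint speeds; "effort": joint torques, N m; "ee_pos": TCP position; "ee_rot": TCP orientation; "force": force on the tool from outside, world axes, zero at the start; "torque": the same for the moment, N m; "gripper_width": finger opening in mm.
Only numpy, scipy, OpenCV 4.12 (cv2) and the standard library are available. Lean on these libraries where they do the work, as an engineer would, in place of code of your own. Each camera call takes 0.05 s, during which the arm holds its last target.

## Task

Lay the two loose fired-clay tokens flat in the two empty pockets of the open wooden drilling jig, so that all three pockets of the row are filled. Then swing the jig's hinged leaf shut over them, take the knobbed pin from its stand and push it down through the aligned holes of leaf and base until its flange bears on the leaf. The bed under the tokens is sprung and lifts the leaf, so press the pin down until the leaf is fully shut and finish while still holding it pressed shut; leave the cup, pebble and rib alone.

Things in the scene. Friction and masses are not known exactly. Their poses are not given: they have to be found in the camera images.
- jig: wooden clamshell drilling jig, fixed. Origin: centre of its underside, on the table. x runs along pockets and hinge, y from pin hole to hinge, z up. 214 mm along x. Plate with three pockets (at y=0, pitch 58 mm): top 24 mm above the table. Hinge rail (y 55 to 85 mm): 32 mm high. Pin block in front of the middle pocket (40 mm along x, y -87 to -43 mm): 32 mm high
- pocket_near (a point): centre of the floor of the pocket at x=-58 mm of the jig (the near one to the robot), empty at the start. Pocket 46 x 46 mm square, 8 mm deep, floor 16 mm above the table (a sprung metal pad, all three pads move down together by up to 7 mm; it takes about 15 N in all to start them and 25 N at 4 mm)
- pocket_mid (a point): centre of the floor of the middle pocket, same size; it holds the third token from the start
- pocket_far (a point): centre of the floor of the pocket at x=+58 mm of the jig, same size, empty at the start
- hinge (a point): middle of the hinge axis (along the jig's x), 78 mm from the pocket row on the jig's +y side, 32 mm above the table: at the level of the leaf's underside when shut
- lid (a joint): leaf angle, rad: 0 shut (level; underside 32, top 46 mm above table), start 1.7 to 1.9 (leans back over the hinge side), stop 2.1. Board 210 mm along the hinge, 163 mm hinge to free edge, 14 mm thick, 0.25 kg, no handle. Stays where left when steep, sinks shut by itself below about 0.9. Rests on the tokens at about 0.07; about 5 to 9 N down on the pin shuts it
- lid_edge (a point): middle of the leaf's free edge, half-way through its thickness. The leaf's pin hole (15.5 mm wide) lies 25 mm inside this edge in its middle; three 8 mm drill-guide holes lie over the pockets
- pin_hole (a point): mouth of the pin hole of the base, 14.5 mm wide, upright, going right through to the table 32 mm below; on the jig's centre line, 60 mm from the pocket row away from the hinge
- token_a_center (a point): centre of a loose fired clay disc, 40 mm across, 20 mm thick, 50 g, lying flat on the table (its centre 10 mm above what it lies on)
- token_b_center (a point): centre of the second loose clay disc, same as the first; either one may go into either empty pocket
- token_c_center (a point): centre of the third clay disc, same size, which already lies in the middle pocket
- pin_grip (a point): middle of the pin's wooden knob (26 mm across, 31 mm high, on a flange 32 mm across, 5 mm thick): 15.5 mm below the knob's top, 20.5 mm above the flange's underside, 60.5 mm above the tip. The 60 g pin stands upright in its stand, flange resting on it; its z points from tip to knob
- pin_tip (a point): foot of the pin's steel shank, on its axis: shank 12 mm thick, 40 mm long below the flange, the last 9 mm tapering to 6 mm
- pin_stand: fixed wooden block 60 x 60 x 46 mm in whose 15.5 mm hole the pin stands at the start; origin centre of its underside on the table
- slip_cup: small cup, 52 mm wide, 45 mm high, a bystander; origin centre of its underside
- pebble: burnishing pebble 28 x 60 x 14 mm, a bystander; origin centre of its underside
- rib: flat wooden throwing rib 48 x 107 x 8 mm, a bystander; origin centre of its underside
Not all that is in view belongs to the job. What is shaped like the part that bears pin_grip but pink is not meant. What is shaped like the part that bears token_a_center but white is not meant.

How it is judged:
By the outcome, as a careful person would: the job done as asked, in the order asked, and still so for the second after the job is handed in, while the arm keeps its last pose, push and grip.
It also fails if it takes over 72 s, if anything falls off the work surface, if the arm or the gripper's body presses on something with over 40 N, if the wrist force passes 120 N, or if a joint passes its speed limit or range.

## Working session

There is one attempt and no reset: what is moved stays moved. The work goes in short steps, Python scripts to look and compute and a tool call to move; the robot and the scene stay as the last step left them, time stands still between calls to the robot, and variables do not carry over. Pictures are saved under pics/ and viewed, and the job is handed in when it is done.

Besides the shell and the picture viewer there is one more tool, called after "Emit:" in YAML: its name, and indented under it one key for each argument. jog_arm: Moves the arm, as the interface text tells. Its arguments: {"type":"object","properties":{"deltas":{"type":"array"},"grip_force":{"type":"number"}},"required":["deltas"]}

```bash
mkdir -p pics
python3 - <<'E'
from workcell import env
import cv2
for n in("scene","top"):
    im=env.grab_frame(n); cv2.imwrite(f"pics/{n}0.png",cv2.resize(im[:,:,::-1],(800,600),interpolation=cv2.INTER_CUBIC))
    print(env.camera_params(n))
print(env.state(), env.nose_length)
E
```

```text
{'fx': 425.0690832708769, 'fy': 425.0690832708769, 'cx': 285.5480963225439, 'cy': 209.44645247178897, 'k1': 0.012137756991919903, 'xyz': array([ 612.5511923 , -572.58476966,  907.11799819]), 'orientation': array([-144.19936992,   -0.59204114,    3.10032727])}
{'fx': 439.35848854007736, 'fy': 439.35848854007736, 'cx': 283.43041960039113, 'cy': 205.52420227676026, 'k1': -0.13461054981685644, 'xyz': array([ 404.46912206,   43.12248398, 1021.86929891]), 'orientation': array([-169.07271879,   -1.09584743,  -88.79808295])}
{'time_s': 0.1, 'qpos': array([ 7.11043191e+01,  1.83469927e+01,  8.96994839e+01, -1.56230410e-03,
        7.20431779e+01, -1.14560326e+00]), 'qvel': array([ 0.04331976, -0.15581749, -0.21569089,  0.03997559, -0.01712132,
        0.05259829]), 'effort': array([ 9.75547596e-05, -4.13339567e+01, -2.32507020e+01,  7.30249914e-02,
        4.23764263e-02, -5.09167842e-05]), 'ee_pos': array([175.1648739 , 547.22577696, 230.21374658]), 'ee_rot': array([-1.79910334e+02, -3.07331753e-04,  1.62250405e+02]), 'force': array([-0.4742075 ,  0.39053333,  0.0242181 ]), 'torque': array([0.0145895 , 0.03738196, 0.00477141]), 'gripper_width': 91.17311091464238} 17.0
```

View pics/scene0.png

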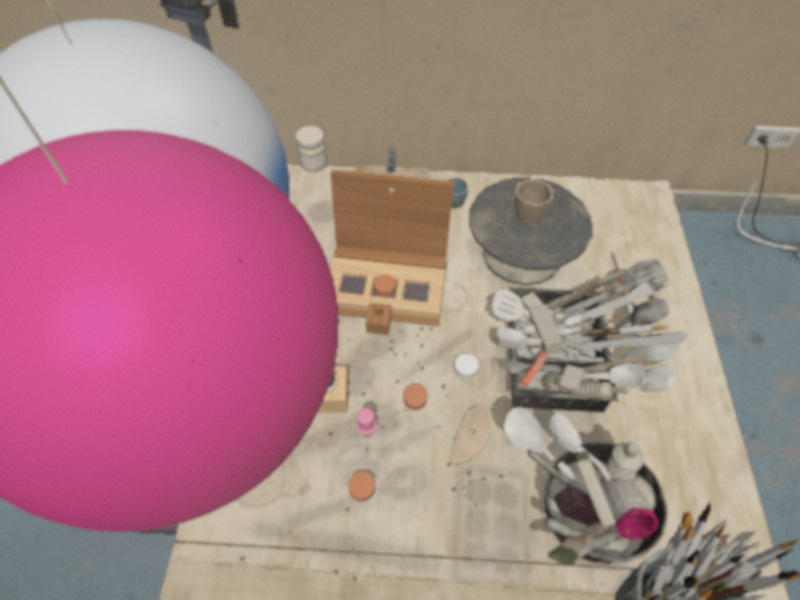

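View pics/top0.png

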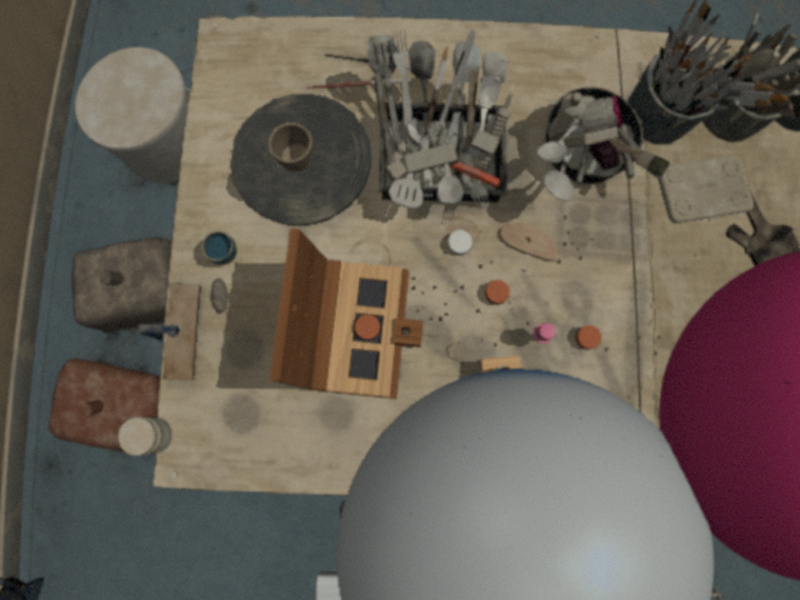

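The scene picture shows the jig at (390,270), tokens at (415,397) and (361,486), a white decoy at (466,365), and a pink decoy pin at (366,420). The stand at (338,385) is partly hidden by the balloon. I'll measure these now.

```bash
cat > h.py <<'E'
import numpy as np, cv2
from scipy.spatial.transform import Rotation as R
from workcell import env
def cam(n):
    p=env.camera_params(n); return p,R.from_euler('xyz',p['orientation'],degrees=True).as_matrix()
def proj(n,P):
    p,M=cam(n); c=(np.atleast_2d(P)-p['xyz'])@M; s=c[:,:2]/c[:,2:]
    s=s*(1+p['k1']*(s**2).sum(1,keepdims=True)); return s*[p['fx'],p['fy']]+[p['cx'],p['cy']]
def ray(n,uv):
    p,M=cam(n); K=np.array([[p['fx'],0,p['cx']],[0,p['fy'],p['cy']],[0,0,1.]])
    s=cv2.undistortPoints(np.array([[uv]],float),K,np.array([p['k1'],0,0,0.]))[0,0]
    return p['xyz'],M@np.array([s[0],s[1],1])
def at(n,uv,z):
    o,d=ray(n,uv); return o+d*(z-o[2])/d[2]
E
python3 - <<'E'
from h import *
np.set_printoptions(precision=1,suppress=True)
for l in ["token_a_center","jig","lid","pin_grip","pin_stand","slip_cup","pebble","rib"]:
    for c in ("scene","top"):
        for d in env.look_for(c,l)[:5]: print(l,c,np.array(d['xyz']),round(d['conf'],2),proj(c,d['xyz'])[0])
for c in("scene","top"): print(proj(c,[[175,547,230],[0,0,0],[0,0,300]]))
# enlarged crops
s=env.grab_frame("scene")[:,:,::-1]; t=env.grab_frame("top")[:,:,::-1]
cv2.imwrite("pics/s1.png",cv2.resize(s[100:260,215:345],None,fx=3.7,fy=3.7,interpolation=cv2.INTER_CUBIC))
cv2.imwrite("pics/s2.png",cv2.resize(s[220:370,200:380],None,fx=4,fy=4,interpolation=cv2.INTER_CUBIC))
cv2.imwrite("pics/t1.png",cv2.resize(t[150:290,180:440],None,fx=3,fy=3,interpolation=cv2.INTER_CUBIC))
E
```

```text
token_a_center scene [689.4 -64.7  18.8] 0.65 [325.3 256.5]
token_a_center scene [ 534.2 -275.6   20.8] 0.6 [251.6 339.9]
token_a_center scene [ 605.6 -125.7   18.8] 0.49 [289.  277.7]
token_a_center top [687.2 -57.2  22.6] 0.63 [320.3 169.3]
token_a_center top [ 606.4 -124.1   21.6] 0.48 [348.6 203.6]
token_a_center top [545.3 184.6 143.4] 0.28 [206.8 217.8]
jig scene [554.  161.4  49.5] 0.7 [275.1 173.4]
jig top [538.6 137.3  36.2] 0.87 [234.7 228.9]
lid scene [551.6 176.9 123.7] 0.86 [274.3 149.5]
lid top [544.3 180.6 147.6] 0.58 [208.5 218. ]
lid top [539.9  82.7  33.1] 0.53 [258.9 229.1]
lid top [540.6 135.5  31.5] 0.44 [235.7 228.3]
pin_grip scene [ 536.9 -193.9   70.9] 0.59 [255.5 293.8]
pin_grip scene [ 479.  -134.8   48.2] 0.46 [232.8 272.3]
pin_grip top [ 531.3 -188.2   68.7] 0.59 [381.1 233.5]
pin_stand scene [ 484.3 -146.3   44.9] 0.87 [234.6 277.8]
pin_stand top [ 487.7 -115.8   45.5] 0.47 [347.  253.5]
slip_cup scene [674.5 337.4  29.1] 0.72 [320.5 134.2]
slip_cup top [670.  339.6  23.4] 0.82 [152.5 172.3]
pebble top [587.4 329.   15.1] 0.77 [155.1 207.4]
pebble top [667.9 338.   22.4] 0.44 [153.2 173.3]
rib scene [ 703.6 -183.3    7.2] 0.86 [331.3 305.5]
rib scene [555.3 163.   48.7] 0.52 [275.7 173.2]
rib top [ 702.9 -182.8    2.3] 0.84 [370.9 166.8]
rib top [592.2 331.7  13.9] 0.74 [154.2 205.4]
rib top [540.1 136.8  32. ] 0.52 [235.1 228.5]
[[150.8  22.4]
 [ 53.5 223.8]
 [-12.8 138.8]]
[[ -0.5 402.4]
 [290.2 470.6]
 [296.5 541.3]]
```

```bash
ls pics
```

```text
s1.png
s2.png
scene0.png
t1.png
top0.png
```

View pics/s1.png

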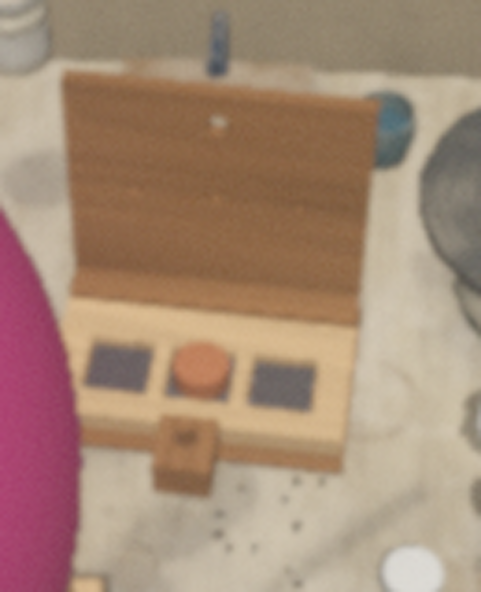

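View pics/s2.png

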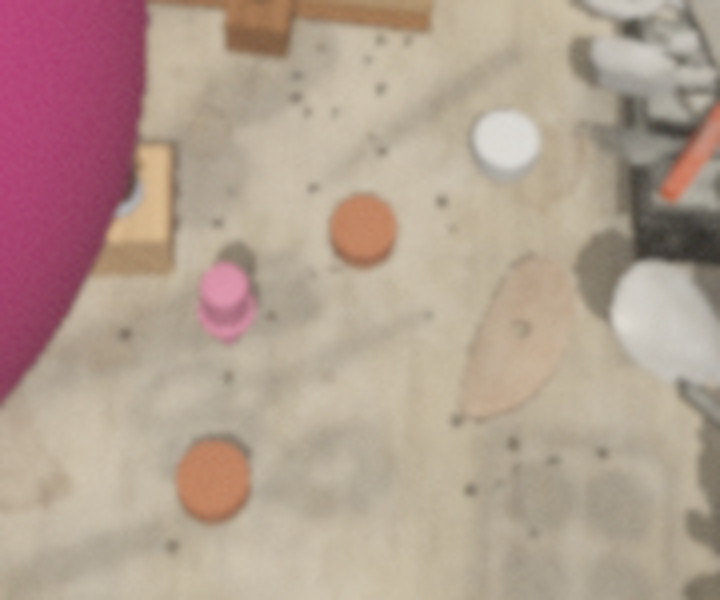

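View pics/t1.png

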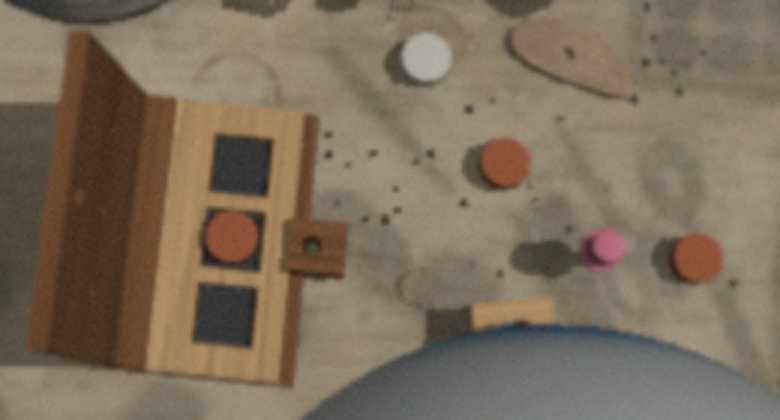

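```bash
cat > fit.py <<'E'
from h import *
from scipy.optimize import least_squares
np.set_printoptions(precision=2,suppress=True)
def J(q,pts):
    x,y,a=q; c,s=np.cos(a),np.sin(a); P=np.atleast_2d(np.array(pts,float)); 
    return np.c_[x+c*P[:,0]-s*P[:,1],y+s*P[:,0]+c*P[:,1],P[:,2]]
def poly(n,q,x0):
    def sq(z): return cv2.convexHull(proj(n,J(q,[[x0+a,b,z] for a,b in((-23,-23),(23,-23),(23,23),(-23,23))])).astype(np.float32))
    _,p=cv2.intersectConvexConvex(sq(16),sq(24)); m=cv2.moments(p); return np.array([m['m10'],m['m01']])/m['m00'], p.reshape(-1,2)
def dark(n,im,q,x0):
    c,p=poly(n,q,x0); hsv=im.astype(float).sum(2)
    m0=np.zeros(im.shape[:2],np.uint8); cv2.fillConvexPoly(m0,cv2.convexHull(p).astype(int),1); m0=cv2.dilate(m0,np.ones((7,7)))
    lo=np.percentile(hsv[m0>0],10); hi=np.percentile(hsv[m0>0],92)
    w=np.clip((hi-hsv)/(hi-lo),0,1)*m0; w[w<0.2]=0
    # blueish only : pads not reddish
    yy,xx=np.indices(w.shape); return np.array([(w*xx).sum(),(w*yy).sum()])/w.sum(), w.sum(), cv2.contourArea(cv2.convexHull(p))
E
python3 - <<'E'
from fit import *
q0=None
clicks={'top':{'f':(180+241/3,150+165/3),'n':(180+225/3,150+315/3),'h':(180+313/3,150+245/3)},
'scene':{'n':(215+119/3.7,100+368/3.7),'f':(215+282/3.7,100+386/3.7),'h':(215+186/3.7,100+437/3.7)}}
for n in clicks:
    k=clicks[n]; f,nn,h=at(n,k['f'],20),at(n,k['n'],20),at(n,k['h'],32)
    print(n,f,nn,h); d=f-nn; a=np.arctan2(d[1],d[0]); q=np.array([*(f+nn)[:2]/2,a]); print(q,np.linalg.norm(d))
    im=env.grab_frame(n)
    for it in range(3):
        D={x:dark(n,im,q,x) for x in(-58,58)}
        r=lambda q:np.r_[poly(n,q,-58)[0]-D[-58][0],poly(n,q,58)[0]-D[58][0]]
        s=least_squares(r,q,x_scale=[1,1,.01],diff_step=1e-4); q=s.x
    print(n,q[:2],np.degrees(q[2]),s.fun,[D[x][1:] for x in D],'hole',J(q,[0,-60,32]),'px',proj(n,J(q,[0,-60,32])),k['h'])
    np.save(f'q_{n}.npy',q)
# tokens
for n in("scene","top"):
    im=cv2.cvtColor(env.grab_frame(n),cv2.COLOR_RGB2HSV)
    m=((im[...,0]<14)&(im[...,1]>120)&(im[...,2]>70)).astype(np.uint8)
    k,_,st,ce=cv2.connectedComponentsWithStats(m)
    for i in range(1,k):
        if 100<st[i,4]<900: print(n,ce[i],st[i],at(n,ce[i],12))
# balloons
cs,ct=(105,231),(830*.7,415*.7)
o1,d1=ray('scene',cs);o2,d2=ray('top',ct); d1/=np.linalg.norm(d1);d2/=np.linalg.norm(d2)
t=np.linalg.lstsq(np.c_[d1,-d2],o2-o1,rcond=None)[0]; print(o1+d1*t[0],o2+d2*t[1])
E
```

```text
top [598.2   81.67  20.  ] [482.05  90.31  20.  ] [535.59  24.88  32.  ]
[540.13  85.99  -0.07] 116.47821694027493
top [541.15  86.85] -4.329698589786973 [ 0.01 -0.12 -0.01  0.12] [(np.float64(396.4678111587982), 399.08198880706914), (np.float64(375.31510767160165), 368.8576884767972)] hole [[536.62  27.03  32.  ]] px [[283.4 231.2]] (284.3333333333333, 231.66666666666669)
scene [600.9   84.11  20.  ] [485.19  92.8   20.  ] [538.28  28.4   32.  ]
[543.04  88.46  -0.07] 116.04148717718705
scene [539.79  90.45] -3.4421116884742786 [ 0.44  0.09 -0.44 -0.06] [(np.float64(228.2711111111111), 207.80488570977468), (np.float64(221.57551385165323), 216.5298720621504)] hole [[536.19  30.56  32.  ]] px [[264.51 217.36]] (265.27027027027026, 218.1081081081081)
scene [268.9  199.45] [262 193  14  14 156] [541.25 102.39  12.  ]
scene [290.12 276.77] [284 270  13  15 112] [ 607.97 -119.86   12.  ]
scene [252.67 339.96] [246 332  15  17 178] [ 535.7  -272.64   12.  ]
top [334.77 122.08] [316 114  34  16 173] [811.41 -93.69  12.  ]
top [284.3  224.31] [276 189  19  53 321] [555.46  24.94  12.  ]
top [347.64 203.87] [340 196  16  17 207] [ 607.53 -123.31   12.  ]
top [256.69 228.42] [248 220  19  18 256] [544.29  88.73  12.  ]
top [411.72 235.53] [404 228  17  16 209] [ 535.4  -275.43   12.  ]
[ 407.85 -332.49  517.48] [ 404.11 -333.93  518.56]
```

Run:
```python
from fit import *
def tri(cs,ct):
    o1,d1=ray('scene',cs);o2,d2=ray('top',ct); d1/=np.linalg.norm(d1);d2/=np.linalg.norm(d2)
    t=np.linalg.lstsq(np.c_[d1,-d2],o2-o1,rcond=None)[0]; return o1+d1*t[0],o2+d2*t[1],t
def circ(P): # fit
    P=np.array(P,float); A=np.c_[2*P,np.ones(len(P))]; s=np.linalg.lstsq(A,(P**2).sum(1),rcond=None)[0]; return s[:2],np.sqrt(s[2]+s[:2]@s[:2])
P={'pink_s':[(65,137),(150,130),(230,155),(300,225),(337,320),(310,430),(250,495),(150,530),(50,518)],
'white_s':[(100,19),(30,30),(170,33),(240,80),(280,140),(288,185)],
'white_t':[(527,373),(430,400),(365,470),(342,540),(345,590),(640,408),(690,465),(713,540),(710,580)],
'pink_t':[(790,256),(730,285),(680,340),(661,410),(680,490),(730,550),(790,580)]}
C={}
for k in P: C[k]=circ(P[k]); print(k,C[k])
for b in('pink','white'):
    a,c,t=tri(C[b+'_s'][0]*.7,C[b+'_t'][0]*.7); print(b,a,c,t,'r',t[0]*np.sin(np.arctan(C[b+'_s'][1]*.7/425)),t[1]*np.sin(np.arctan(C[b+'_t'][1]*.7/439)))
```

```text
pink_s (array([131.15, 330.99]), np.float64(202.78119496928096))
white_s (array([ 98.25, 211.53]), np.float64(193.1984763295171))
white_t (array([527.79, 557.23]), np.float64(185.48188797333557))
pink_t (array([827.7 , 417.47]), np.float64(165.73000974395308))
pink [ 395.05 -335.33  519.3 ] [ 402.04 -332.46  517.14] [503.98 629.15] r 159.6563877368778 160.7414176391904
white [ 239.04 -104.89  398.78] [266.65 -92.31 390.07] [785.27 660.69] r 238.11658838931842 187.3804512781601
```

Emit:
jog_arm:
  deltas:
    - [[-0.03,-0.025,-0.03,4,0.06],[-0.06,-0.05,-0.03,8,0.06],[-0.09,-0.075,-0.03,12,0.06],[-0.12,-0.1,-0.03,16,0.06],[-0.15,-0.125,-0.03,20,0.06],[-0.18,-0.15,-0.03,24,0.06],[-0.21,-0.175,-0.03,28,0.06],[-0.24,-0.2,-0.03,32,0.06],[-0.27,-0.225,-0.03,36,0.06],[-0.3,-0.25,-0.03,40,0.06],[-0.33,-0.28,-0.03,40,0.06],[-0.355,-0.304,-0.03,40,0.06]]

```text
time_s: 2.2
ee_pos: [421.5, 147.6, 261.2]
ee_rot: [180.0, 0.0, 122.2]
force: [0.6, 0.0, 0.3]
gripper_width: 60.0
```

```bash
cat > tgt.py <<'E'
# deltas from commanded pose p,yaw to target, tool frame (mm)
import numpy as np,sys
def tgt(p,yaw,t):
    d=np.subtract(t,p); a=np.radians(yaw); return np.round([d[0]*np.cos(a)+d[1]*np.sin(a), d[0]*np.sin(a)-d[1]*np.cos(a), -d[2]],1)
def cmd(p,yaw,dl,turn=0):
    a=np.radians(yaw); x,y,z=dl; return np.round([p[0]+x*np.cos(a)+y*np.sin(a),p[1]+x*np.sin(a)-y*np.cos(a),p[2]-z],1),yaw-turn
E
python3 - <<'E'
from h import *; from tgt import *
s=env.state();print(s['time_s'],s['ee_pos'],s['ee_rot'],s['force'],s['qpos'])
c,y=cmd((175.3,547.64,230.98),162.25,(-355,-304,-30),40);print(c,y)
print(tgt(c,y,(607.6,-121.6,110)))
for n in("scene","top"):
    cv2.imwrite(f"pics/{n}2.png",env.grab_frame(n)[:,:,::-1])
E
```

```text
2.2 [421.49944424 147.59990802 261.21927242] [1.79960487e+02 3.33390671e-02 1.22214888e+02] [0.6437465  0.04045552 0.2740596 ] [ 1.78396391e+01  5.44121467e+00  1.02077031e+02 -2.35849938e-02
  7.24352027e+01 -1.43681523e+01]
[420.7 149.9 261. ] 122.25
[-329.3   13.2  151. ]
```

```bash
python3 -c "
import cv2,numpy as np
a=cv2.imread('pics/scene2.png');b=cv2.imread('pics/top2.png')
cv2.imwrite('pics/both2.png',cv2.resize(np.hstack([a,b]),(800,300)))"
```

```text
(no output)
```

View pics/both2.png

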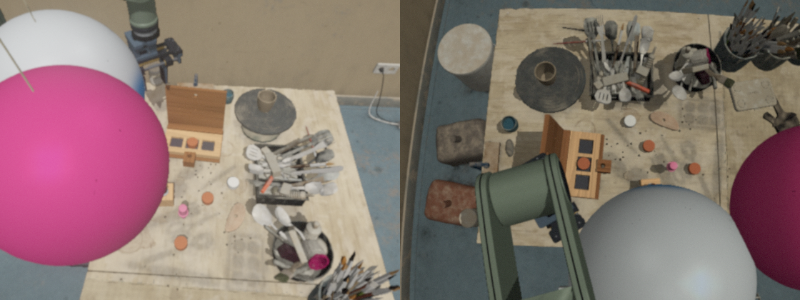

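Emit:
jog_arm:
  deltas:
    - [[-0.025,0.001,0.0,4,0.06],[-0.05,0.002,0.0,8,0.06],[-0.075,0.003,0.0,12,0.06],[-0.1,0.004,0.0,16,0.06],[-0.125,0.005,0.0,20,0.06],[-0.15,0.006,0.01,24,0.06],[-0.165,0.007,0.02,28,0.06]]

```text
time_s: 2.88
ee_pos: [516.2, 13.2, 241.2]
ee_rot: [179.9, 0.0, 94.0]
force: [0.5, 0.4, 0.1]
gripper_width: 59.7
```

Run:
```python
from h import *; from tgt import *
s=env.state();print(s['time_s'],s['ee_pos'],s['ee_rot'],s['force'],s['qpos'],s['effort'])
a=env.grab_frame("scene")[:,:,::-1];b=env.grab_frame("top")[:,:,::-1]
cv2.imwrite('pics/both3.png',cv2.resize(np.hstack([a,b]),(800,300)))
```

```text
2.8833 [516.17125396  13.22381776 241.19010509] [1.79869295e+02 1.52924717e-02 9.40249893e+01] [0.5029015  0.37459937 0.12510187] [ 1.95368651e-01  1.25685214e+01  9.62058079e+01 -6.90085490e-03
  7.10942368e+01 -3.82740960e+00] [  0.77012798 -37.36642957 -23.44016612  -0.0422469    0.23735365
  -0.57128079]
```

View pics/both3.png

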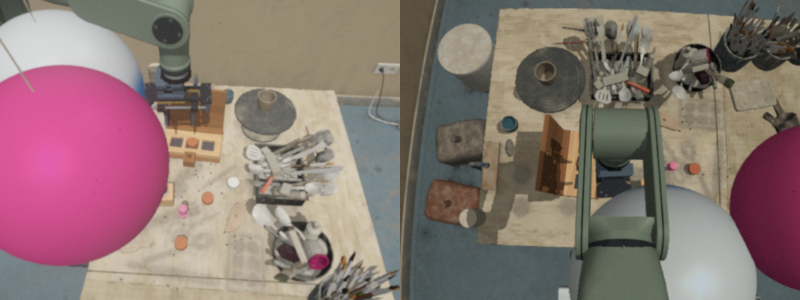

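Run:
```python
from tgt import *
print(tgt((516.2,13.2,241),94.1,(607.6,-121.6,110)))
```

```text
[-141.    81.5  131. ]
```

Emit:
jog_arm:
  deltas:
    - [[-0.02,0.012,0.01,2,0.06],[-0.04,0.024,0.025,4,0.06],[-0.06,0.036,0.045,6,0.06],[-0.08,0.048,0.065,8,0.06],[-0.1,0.06,0.085,8,0.06],[-0.12,0.07,0.105,8,0.06],[-0.141,0.0815,0.125,8,0.06],[-0.141,0.0815,0.131,8,0.06],[-0.141,0.0815,0.131,8,0.06]]

```text
time_s: 3.73
ee_pos: [605.4, -119.4, 108.0]
ee_rot: [-179.7, -0.1, 86.3]
force: [0.7, -0.1, -0.2]
gripper_width: 60.2
```

Run:
```python
from h import *; from tgt import *
s=env.state();print(s['time_s'],s['ee_pos'],s['ee_rot'],s['force'],s['qpos'],s['effort'])
a=env.grab_frame("scene")[:,:,::-1];b=env.grab_frame("top")[:,:,::-1]
cv2.imwrite('pics/both4.png',cv2.resize(np.hstack([a,b]),(800,300)))
cv2.imwrite('pics/s4.png',cv2.resize(a[200:370,220:400],None,fx=3.5,fy=3.5,interpolation=cv2.INTER_CUBIC))
```

```text
3.7333 [ 605.42503963 -119.40496061  108.03003573] [-1.79747662e+02 -8.73546174e-02  8.62785004e+01] [ 0.7113107  -0.06945574 -0.19511779] [-1.22500834e+01  2.76774876e+01  9.35430199e+01  5.70996889e-02
  5.90420074e+01 -8.55826097e+00] [-1.00811094e+00 -4.62465870e+01 -2.10804319e+01 -3.74065165e-02
 -2.19171387e-01 -2.17417593e-02]
```

View pics/both4.png

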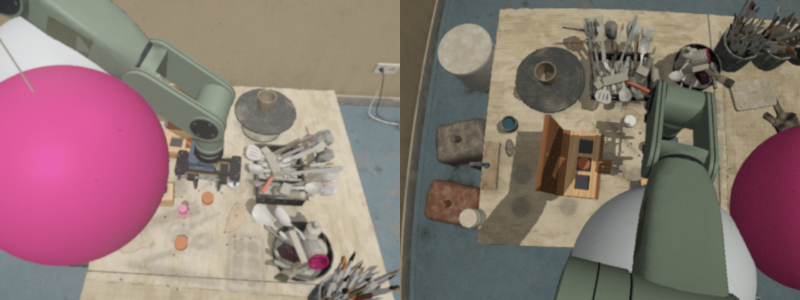

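View pics/s4.png

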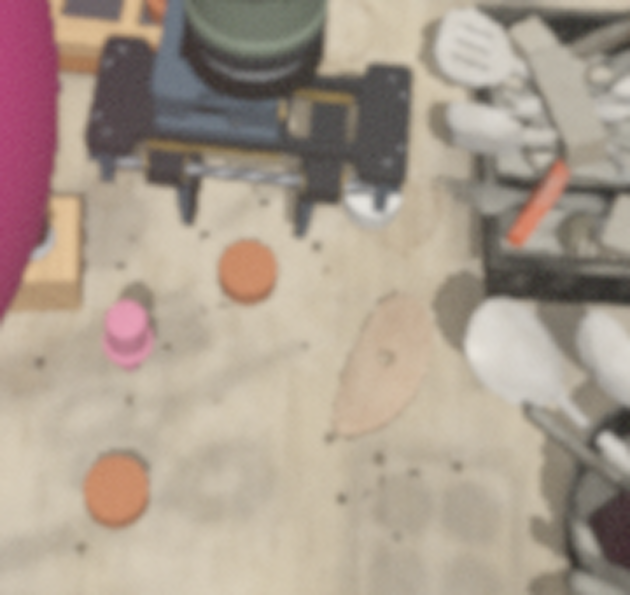

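Emit:
jog_arm:
  deltas:
    - [[0,0,0.02,0,0.06],[0,0,0.04,0,0.06],[0,0,0.06,0,0.06],[0,0,0.075,0,0.06],[0,0,0.083,0,0.06],[0,0,0.083,0,0.06],[0,0,0.083,0,0.06],[0,0,0.083,0,0.036],[0,0,0.083,0,0.036],[0,0,0.083,0,0.036],[0,0,0.083,0,0.036],[0,0,0.083,0,0.036],[0,0,0.083,0,0.036]]
  grip_force: 15

```text
time_s: 4.92
ee_pos: [607.0, -120.6, 27.9]
ee_rot: [179.9, 0.0, 86.2]
force: [-1.8, 1.0, 5.8]
gripper_width: 39.1
```

Run:
```python
from h import *
s=env.state();print(s['time_s'],s['ee_pos'],s['ee_rot'],s['force'],s['gripper_width'])
```

```text
4.9167 [ 607.01874233 -120.56870837   27.90973478] [1.79904218e+02 4.25241945e-04 8.62432403e+01] [-1.78437737  1.01645814  5.7975636 ] 39.14375626762193
```

Emit:
jog_arm:
  deltas:
    - [[0,0,-0.02,0,0.036],[0,0,-0.05,0,0.036],[0.01,-0.001,-0.07,0,0.036],[0.03,-0.003,-0.07,0,0.036],[0.06,-0.006,-0.07,0,0.036],[0.09,-0.01,-0.07,0,0.036],[0.12,-0.014,-0.07,0,0.036],[0.15,-0.018,-0.07,0,0.036],[0.18,-0.021,-0.07,0,0.036],[0.198,-0.0225,-0.07,0,0.036],[0.2053,-0.0227,-0.06,0,0.036],[0.2053,-0.0227,-0.05,0,0.036],[0.2053,-0.0227,-0.04,0,0.036],[0.2053,-0.0227,-0.04,0,0.036],[0.2053,-0.0227,-0.04,0,0.036]]

```text
time_s: 6.17
ee_pos: [596.4, 84.4, 65.4]
ee_rot: [-179.8, 0.0, 86.2]
force: [0.1, -0.6, -0.6]
gripper_width: 39.1
```

Run:
```python
from fit import *
s=env.state();print(s['time_s'],s['ee_pos'],s['ee_rot'],s['force'],s['gripper_width'])
a=env.grab_frame("scene")[:,:,::-1];b=env.grab_frame("top")[:,:,::-1]
cv2.imwrite('pics/s5.png',cv2.resize(a[140:230,220:350],None,fx=5,fy=5,interpolation=cv2.INTER_CUBIC))
cv2.imwrite('pics/t5.png',cv2.resize(b[150:290,180:340],None,fx=4,fy=4,interpolation=cv2.INTER_CUBIC))
```

```text
6.1667 [596.39  84.38  65.41] [-179.83    0.05   86.16] [ 0.13 -0.61 -0.61] 39.09970994726808
```

View pics/s5.png

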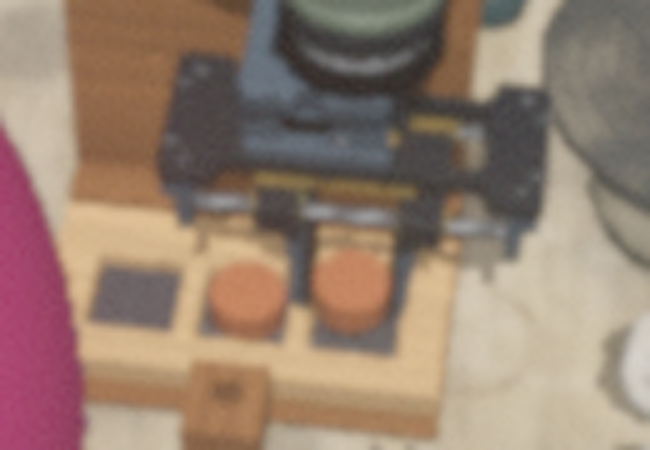

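View pics/t5.png

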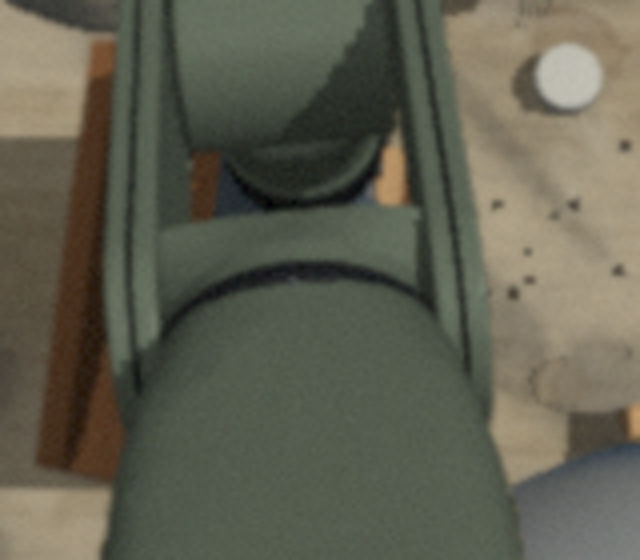

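```bash
cat > tok.py <<'E'
from fit import *
th=np.linspace(0,2*np.pi,60)
def sil(n,x,y,zb):
    c=np.r_[[[x+20*np.cos(t),y+20*np.sin(t),zb+h] for h in(0,20) for t in th]]
    p=cv2.convexHull(proj(n,c).astype(np.float32)); m=cv2.moments(p); return np.array([m['m10'],m['m01']])/m['m00'],m['m00']
def orange(n,im,near,rad=14):
    h=cv2.cvtColor(im,cv2.COLOR_RGB2HSV); m=((h[...,0]<14)&(h[...,1]>95)&(h[...,2]>60)).astype(np.uint8)
    g=np.zeros_like(m); cv2.circle(g,tuple(int(v) for v in near),rad,1,-1); m&=g
    k,_,st,ce=cv2.connectedComponentsWithStats(m); i=1+np.argmax(st[1:,4]); return ce[i],st[i]
def loc(n,im,x,y,zb):
    near,_=sil(n,x,y,zb); c,st=orange(n,im,near)
    s=least_squares(lambda p:sil(n,p[0],p[1],zb)[0]-c,[x,y],diff_step=1e-3); return s.x,c,st,sil(n,*s.x,zb)[1]
E
python3 - <<'E'
from tok import *
s=env.state();print(s['time_s'],s['ee_pos'])
im=env.grab_frame("scene")
print(loc('scene',im,596.4,84.4,65.4-27.9))
print(loc('scene',im,540,90,16))
print('mid pocket',np.load('q_scene.npy'), 'far',J(np.load('q_scene.npy'),[58,0,16]))
E
```

```text
6.2667 [597.4   84.74  66.77]
(array([597.43,  86.73]), array([290.13, 197.02]), array([282, 189,  17,  17, 221], dtype=int32), 228.51469621341676)
(array([542.42,  91.32]), array([268.9 , 199.61]), array([261, 192,  16,  16, 196], dtype=int32), 219.9581008516252)
mid pocket [539.79  90.45  -0.06] far [[597.68  86.97  16.  ]]
```

Emit:
jog_arm:
  deltas:
    - [[0,0,0,0,0.036],[0,0,0.005,0,0.036],[0,0,0.01,0,0.036],[0,0,0.015,0,0.036],[0,0,0.02,0,0.036],[0,0,0.023,0,0.036],[0,0,0.023,0,0.036],[0,0,0.023,0,0.036]]

```text
time_s: 6.98
ee_pos: [597.0, 85.9, 43.9]
ee_rot: [-180.0, -0.0, 86.3]
force: [-1.3, -0.7, 2.2]
gripper_width: 39.0
```

Run:
```python
from tok import *
s=env.state();print(s['time_s'],s['ee_pos'],s['force'])
im=env.grab_frame("scene")
print(loc('scene',im,598,86.4,16))
cv2.imwrite('pics/s6.png',cv2.resize(im[140:230,220:350,::-1],None,fx=5,fy=5,interpolation=cv2.INTER_CUBIC))
```

```text
6.9833 [597.04  85.92  43.94] [-1.27 -0.73  2.19]
(array([596.61,  86.77]), array([289.66, 202.04]), array([282, 195,  16,  16, 205], dtype=int32), 221.45342113683)
```

View pics/s6.png

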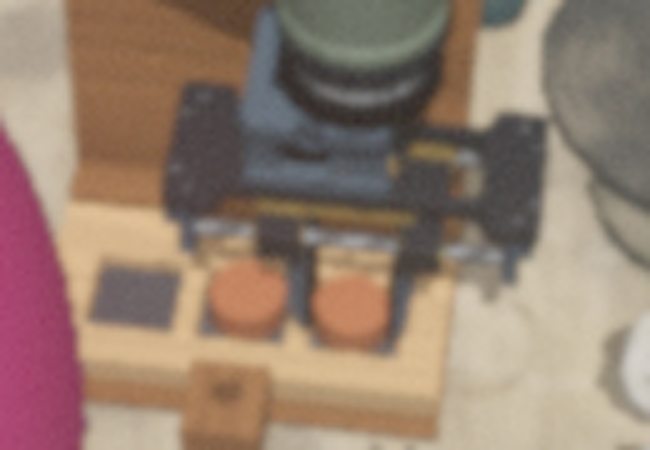

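Emit:
jog_arm:
  deltas:
    - [[0,0,0,0,0.046],[0,0,0,0,0.046],[0,0,0,0,0.046],[0,0,-0.01,0,0.046],[0,0,-0.03,0,0.046],[0,0,-0.06,0,0.046],[-0.01,-0.001,-0.085,0,0.06],[-0.04,-0.004,-0.085,0,0.06],[-0.07,-0.007,-0.085,0,0.06],[-0.1,-0.011,-0.085,0,0.06],[-0.13,-0.014,-0.085,0,0.06],[-0.16,-0.017,-0.085,0,0.06],[-0.19,-0.02,-0.085,0,0.06],[-0.215,-0.023,-0.085,0,0.06],[-0.235,-0.025,-0.085,0,0.06],[-0.255,-0.028,-0.085,0,0.06],[-0.275,-0.03,-0.085,0,0.06],[-0.295,-0.032,-0.085,0,0.06]]

```text
time_s: 8.53
ee_pos: [545.8, -207.6, 129.7]
ee_rot: [179.9, 0.0, 86.2]
force: [-0.2, -0.4, 0.0]
gripper_width: 60.0
```

Run:
```python
from tok import *
s=env.state();print(s['time_s'],s['ee_pos'],s['ee_rot'],s['force'],s['effort'])
a=env.grab_frame("scene");b=env.grab_frame("top")
print(loc('scene',a,598,86.4,16))
cv2.imwrite('pics/both7.png',cv2.resize(np.hstack([a,b])[:,:,::-1],(800,300)))
cv2.imwrite('pics/s7.png',cv2.resize(a[140:230,220:350,::-1],None,fx=5,fy=5,interpolation=cv2.INTER_CUBIC))
```

```text
8.5333 [ 545.83 -207.55  129.74] [179.95   0.01  86.24] [-0.19 -0.36  0.03] [  1.84 -44.24 -20.18   0.03   0.07   0.33]
(array([597.3 ,  86.41]), array([289.92, 202.17]), array([283, 195,  15,  16, 196], dtype=int32), 221.54928781441413)
```

View pics/both7.png

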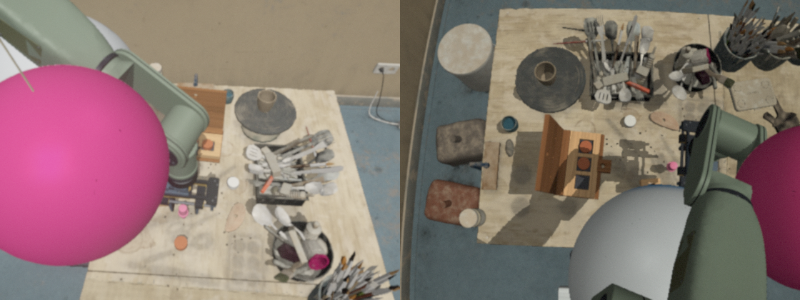

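View pics/s7.png

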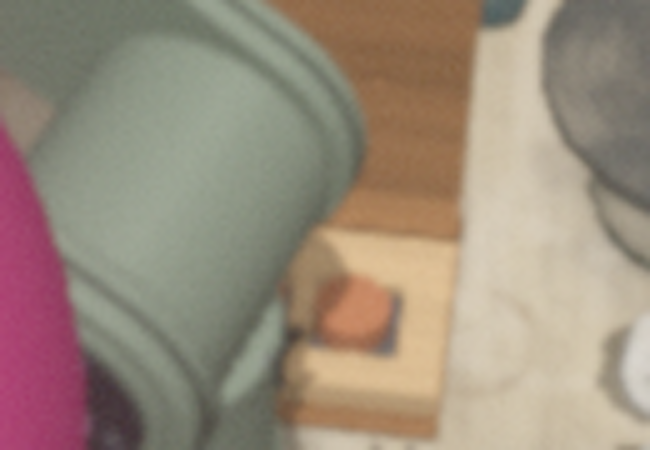

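Run:
```python
from fit import *
s=env.state(); 
S=[(18.347,89.70,np.hypot(175.16,547.23),230.2),(5.441,102.077,np.hypot(421.5,147.6),261.2),(12.569,96.206,np.hypot(516.17,13.22),241.2),(27.677,93.543,np.hypot(605.4,-119.4),108.03),(s['qpos'][1],s['qpos'][2],np.hypot(*s['ee_pos'][:2]),s['ee_pos'][2])]
S=np.array(S);a=np.radians(S[:,0]);b=a+np.radians(S[:,1]);o=np.ones(len(S));O=0*o
A=np.r_[np.c_[o,O,np.sin(a),np.sin(b)],np.c_[O,o,np.cos(a),np.cos(b)]]
y=np.r_[S[:,2],S[:,3]]
x,res,rk,_=np.linalg.lstsq(A,y,rcond=None);print(x,A@x-y)
A=np.c_[A,np.r_[np.cos(b),-np.sin(b)]]
x,res,rk,_=np.linalg.lstsq(A,y,rcond=None);print(x,A@x-y,rk)
print(s['qpos'])
```

```text
[  -2.57 -182.36  571.14  415.77] [-2.05  1.48 -0.97  1.22  0.31  0.75 -0.14  0.08 -0.1  -0.59]
[  -0.1  -175.7   586.44  417.65   22.3 ] [ 0.1   0.47 -0.58  0.83 -0.82  0.14 -0.08 -0.05  0.06 -0.08] 5
[-22.06  23.68  96.91  -0.05  59.32 -18.11]
```

Emit:
jog_arm:
  deltas:
    - [[-0.01,-0.001,0.0,0,0.06],[-0.02,-0.002,0.0,0,0.06],[-0.02,-0.002,0.0,0,0.06]]

```text
time_s: 8.88
ee_pos: [542.7, -227.4, 129.2]
ee_rot: [180.0, 0.0, 86.2]
force: [0.6, -0.1, -0.1]
gripper_width: 59.6
```

Run:
```python
from tok import *
s=env.state();print(s['time_s'],s['ee_pos'],s['ee_rot'],s['force'],s['effort'],s['qpos'])
b=env.grab_frame("top")
cv2.imwrite('pics/t8.png',cv2.resize(b[:,:,::-1],(800,600)))
```

```text
8.8833 [ 542.67 -227.43  129.17] [179.97   0.04  86.23] [ 0.63 -0.08 -0.15] [ -0.31 -44.04 -20.6   -0.01   0.09  -0.12] [-23.84  24.05  96.37  -0.04  59.54 -20.05]
```

View pics/t8.png

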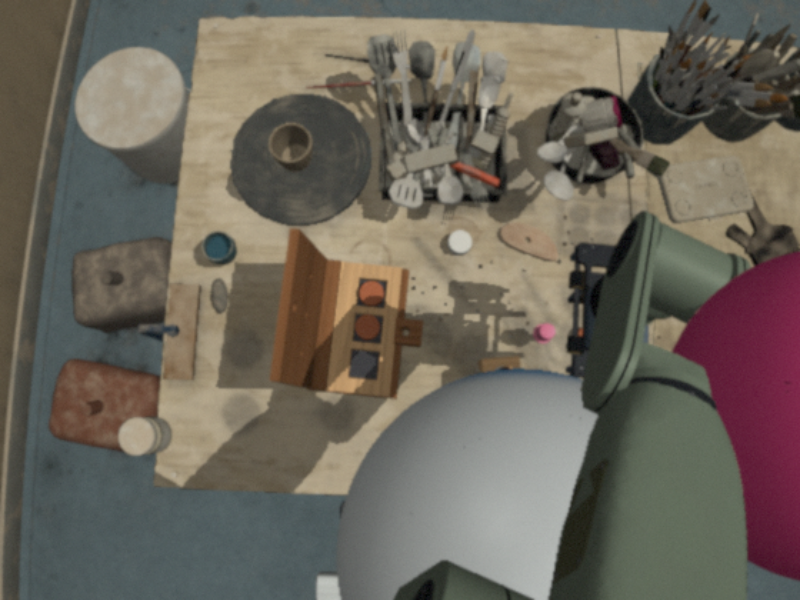

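Emit:
jog_arm:
  deltas:
    - [[-0.015,-0.002,0.0,0,0.06],[-0.03,-0.003,0.0,0,0.06],[-0.047,-0.005,0.0,0,0.06],[-0.047,-0.005,0.0,0,0.06]]

```text
time_s: 9.27
ee_pos: [534.5, -275.3, 129.0]
ee_rot: [180.0, 0.1, 86.2]
force: [0.2, -0.1, -0.6]
gripper_width: 60.0
```

Run:
```python
from tok import *
s=env.state();print(s['time_s'],s['ee_pos'],s['ee_rot'],s['force'],s['effort'],s['qpos'])
```

```text
9.2667 [ 534.48 -275.29  128.97] [179.97   0.08  86.16] [ 0.18 -0.08 -0.59] [ -0.31 -45.1  -20.68  -0.04   0.11  -0.18] [-28.32  25.1   94.61  -0.07  60.23 -24.44]
```

Emit:
jog_arm:
  deltas:
    - [[0,0,0.02,0,0.06],[0,0,0.04,0,0.06],[0,0,0.06,0,0.06],[0,0,0.08,0,0.06],[0,0,0.094,0,0.06],[0,0,0.102,0,0.06],[0,0,0.102,0,0.06],[0,0,0.102,0,0.06],[0,0,0.102,0,0.036],[0,0,0.102,0,0.036],[0,0,0.102,0,0.036],[0,0,0.102,0,0.036],[0,0,0.102,0,0.036],[0,0,0.102,0,0.036]]

```text
time_s: 10.43
ee_pos: [535.1, -273.1, 27.8]
ee_rot: [179.9, 0.0, 86.2]
force: [-0.6, 0.0, 5.4]
gripper_width: 39.3
```

Run:
```python
from tok import *
from tgt import *
s=env.state();print(s['time_s'],s['ee_pos'],s['ee_rot'],s['force'],s['gripper_width'])
for n,t in(('scene',(535.7,-272.64)),('top',(535.4,-275.43))): print(J(np.load(f'q_{n}.npy'),[-58,0,16])[0,:2]-t)
```

```text
10.4333 [ 535.09 -273.07   27.81] [179.91   0.03  86.24] [-0.56  0.03  5.37] 39.32311978842792
[-53.81 366.58]
[-52.09 366.66]
```

Emit:
jog_arm:
  deltas:
    - [[0,0,-0.02,0,0.036],[0,0,-0.05,0,0.036],[0.01,-0.002,-0.08,0,0.036],[0.03,-0.006,-0.09,0,0.036],[0.06,-0.013,-0.09,0,0.036],[0.09,-0.019,-0.09,0,0.036],[0.12,-0.026,-0.09,0,0.036],[0.15,-0.032,-0.09,0,0.036],[0.18,-0.038,-0.09,0,0.036],[0.21,-0.045,-0.09,0,0.036],[0.24,-0.051,-0.09,0,0.036],[0.27,-0.057,-0.09,0,0.036],[0.3,-0.064,-0.09,0,0.036],[0.33,-0.07,-0.09,0,0.036],[0.352,-0.075,-0.08,0,0.036],[0.3623,-0.0771,-0.06,0,0.036],[0.3623,-0.0771,-0.045,0,0.036],[0.3623,-0.0771,-0.04,0,0.036],[0.3623,-0.0771,-0.04,0,0.036],[0.3623,-0.0771,-0.04,0,0.036]]

```text
time_s: 12.1
ee_pos: [481.6, 93.5, 67.1]
ee_rot: [-180.0, 0.0, 86.2]
force: [-0.7, -0.3, -0.4]
gripper_width: 39.3
```

Run:
```python
from tok import *
a=env.grab_frame("scene")
s=env.state();print(s['time_s'],s['ee_pos'],s['ee_rot'],s['force'],s['gripper_width'])
print('near',J(np.load('q_scene.npy'),[-58,0,16]))
try: print(loc('scene',a,482.5,93,s['ee_pos'][2]-27.8))
except Exception as e: print(e)
cv2.imwrite('pics/s9.png',cv2.resize(a[140:230,200:340,::-1],None,fx=5,fy=5,interpolation=cv2.INTER_CUBIC))
```

```text
12.15 [481.99  93.44  67.53] [179.93  -0.02  86.21] [-0.    1.27  0.17] 39.08589283225321
near [[481.89  93.94  16.  ]]
(array([480.06,  95.32]), array([244.53, 191.57]), array([237, 184,  16,  17, 227], dtype=int32), 226.83966610208154)
```

View pics/s9.png

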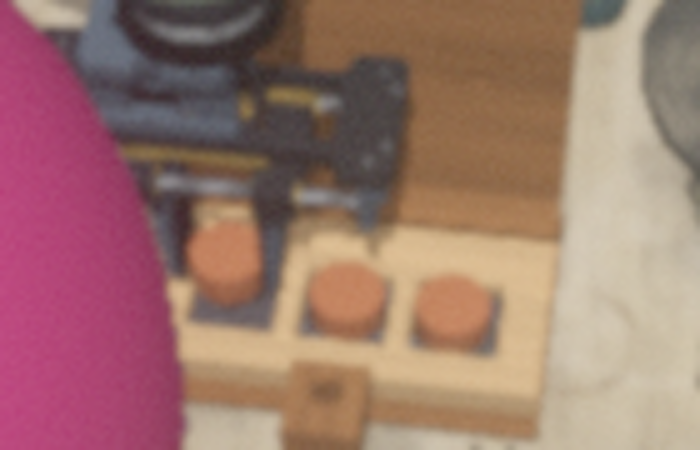

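Emit:
jog_arm:
  deltas:
    - [[-0.0007,0,0.005,0,0.036],[-0.0007,0,0.01,0,0.036],[-0.0007,0,0.015,0,0.036],[-0.0007,0,0.02,0,0.036],[-0.0007,0,0.023,0,0.036],[-0.0007,0,0.023,0,0.036],[-0.0007,0,0.023,0,0.036]]

```text
time_s: 12.73
ee_pos: [481.1, 93.0, 43.9]
ee_rot: [-180.0, 0.0, 86.2]
force: [-0.9, -0.2, 0.6]
gripper_width: 39.2
```

Run:
```python
from tok import *
a=env.grab_frame("scene")
s=env.state();print(s['time_s'],s['ee_pos'],s['ee_rot'],s['force'],s['gripper_width'])
print(loc('scene',a,482.5,93,16))
cv2.imwrite('pics/s10.png',cv2.resize(a[140:230,200:340,::-1],None,fx=5,fy=5,interpolation=cv2.INTER_CUBIC))
```

```text
12.7833 [481.13  92.97  43.85] [-179.97    0.01   86.25] [-0.37 -0.38  0.35] 39.02138605175696
(array([479.54,  95.58]), array([244.96, 197.12]), array([237, 189,  16,  17, 208], dtype=int32), 219.1095340992324)
```

View pics/s10.png

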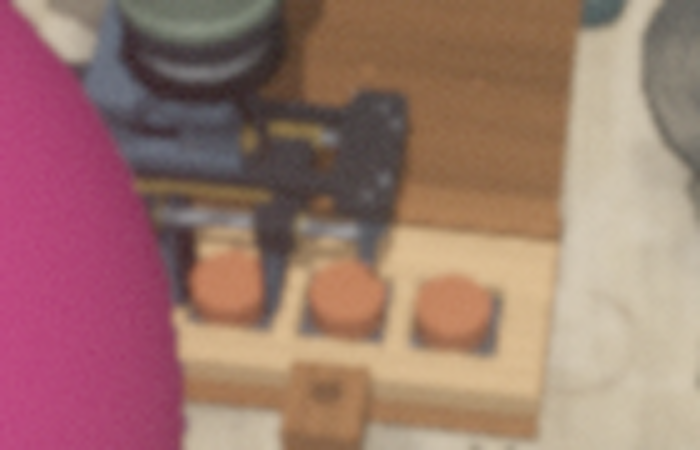

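Emit:
jog_arm:
  deltas:
    - [[0,0,0,0,0.046],[0,0,0,0,0.046],[0,0,0,0,0.046],[0,0,-0.01,0,0.046],[0,0,-0.035,0,0.046],[0,0,-0.07,0,0.046],[0,0,-0.105,0,0.046],[0,0,-0.14,0,0.046],[0,0,-0.175,0,0.046],[0,0,-0.21,0,0.04],[0.02,0.005,-0.216,0,0.04],[0.05,0.012,-0.216,0,0.04],[0.08,0.019,-0.216,0,0.04],[0.11,0.026,-0.216,0,0.04],[0.14,0.034,-0.216,0,0.04],[0.17,0.041,-0.216,0,0.04],[0.1865,0.0451,-0.216,0,0.04],[0.1865,0.0451,-0.2,0,0.04],[0.1865,0.0451,-0.18,0,0.04],[0.1865,0.0451,-0.18,0,0.04]]

```text
time_s: 14.45
ee_pos: [536.5, 275.8, 219.8]
ee_rot: [-179.6, 0.2, 86.3]
force: [-0.4, -0.6, -1.8]
gripper_width: 40.0
```

Run:
```python
from tok import *
a=env.grab_frame("scene");b=env.grab_frame("top")
s=env.state();print(s['time_s'],s['ee_pos'],s['ee_rot'],s['force'],s['gripper_width'])
for p in((482.5,93),(540,90),(598,86.5)):
    x=loc('scene',a,*p,16);print(x[0],x[2])
cv2.imwrite('pics/s11.png',cv2.resize(a[60:240,200:360,::-1],None,fx=3.3,fy=3.3,interpolation=cv2.INTER_CUBIC))
cv2.imwrite('pics/t11.png',cv2.resize(b[100:300,100:380,::-1],None,fx=2.8,fy=2.8,interpolation=cv2.INTER_CUBIC))
```

```text
14.55 [538.21 276.07 223.48] [-179.92    0.04   86.25] [-0.43  0.15 -0.05] 39.82256584491459
[481.73  94.69] [238 190  16  16 195]
[542.47  90.9 ] [261 192  16  16 200]
[597.23  86.47] [283 195  15  15 193]
```

View pics/s11.png

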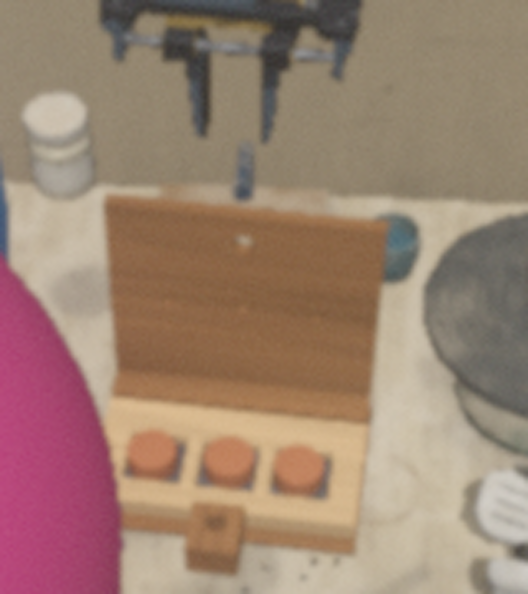

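View pics/t11.png

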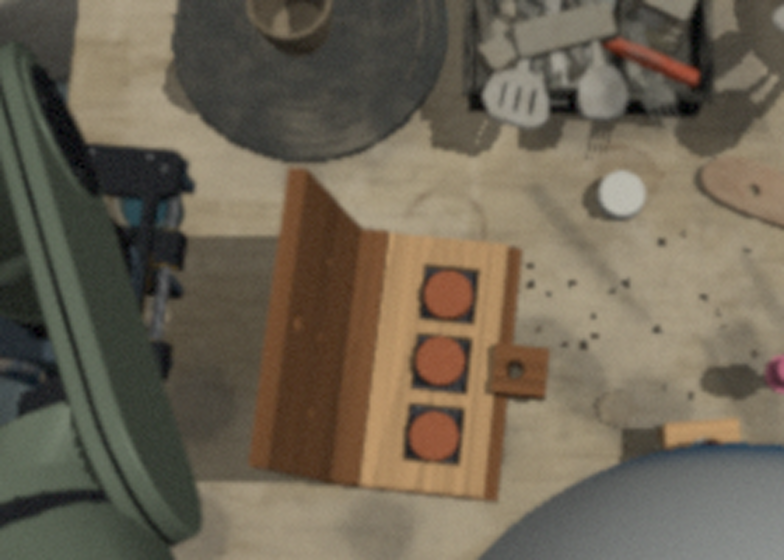

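Emit:
jog_arm:
  deltas:
    - [[0,0,0.025,0,0.04],[0,0,0.05,0,0.04],[0,0,0.074,0,0.04],[0,0,0.074,0,0.04],[0,0,0.074,0,0.04],[-0.012,0,0.074,0,0.04],[-0.024,0,0.074,0,0.04],[-0.036,0,0.074,0,0.04],[-0.048,0,0.074,0,0.04],[-0.06,0,0.074,0,0.04],[-0.072,0,0.074,0,0.04],[-0.084,0,0.074,0,0.04],[-0.096,0,0.074,0,0.04],[-0.096,0,0.074,0,0.04]]

```text
time_s: 15.72
ee_pos: [531.9, 177.9, 150.0]
ee_rot: [-180.0, 0.1, 86.2]
force: [0.2, -0.3, -0.5]
gripper_width: 39.8
```

Run:
```python
from tok import *
a=env.grab_frame("scene")
s=env.state();print(s['time_s'],s['ee_pos'],s['ee_rot'],s['force'],s['gripper_width'])
cv2.imwrite('pics/s12.png',cv2.resize(a[60:240,200:360,::-1],None,fx=3.3,fy=3.3,interpolation=cv2.INTER_CUBIC))
```

```text
15.7667 [532.01 178.84 149.88] [-179.98    0.04   86.16] [-0.31  0.26  0.28] 40.008675980384
```

View pics/s12.png

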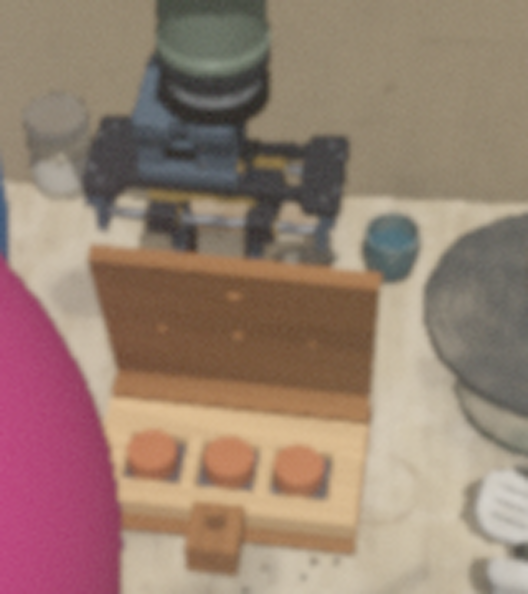

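Emit:
jog_arm:
  deltas:
    - [[-0.01,0,0,0,0.04],[-0.02,0,0,0,0.04],[-0.03,0,0,0,0.04],[-0.04,0,0,0,0.04],[-0.05,0,0,0,0.04],[-0.058,0,0,0,0.04],[-0.066,0,0,0,0.04],[-0.074,0,0,0,0.04],[-0.08,0,0,0,0.04],[-0.08,0,0,0,0.04],[-0.08,0,0,0,0.04]]

```text
time_s: 16.68
ee_pos: [527.1, 100.3, 150.0]
ee_rot: [180.0, -0.0, 86.2]
force: [-0.0, 0.9, 0.9]
gripper_width: 40.0
```

Run:
```python
from tok import *
a=env.grab_frame("scene")
s=env.state();print(s['time_s'],s['ee_pos'],s['ee_rot'],s['force'],s['gripper_width'])
cv2.imwrite('pics/s13.png',cv2.resize(a[60:240,200:360,::-1],None,fx=3.3,fy=3.3,interpolation=cv2.INTER_CUBIC))
```

```text
16.7333 [527.06 100.56 149.99] [179.99  -0.02  86.24] [-0.26 -0.82 -0.03] 39.97674405007043
```

View pics/s13.png

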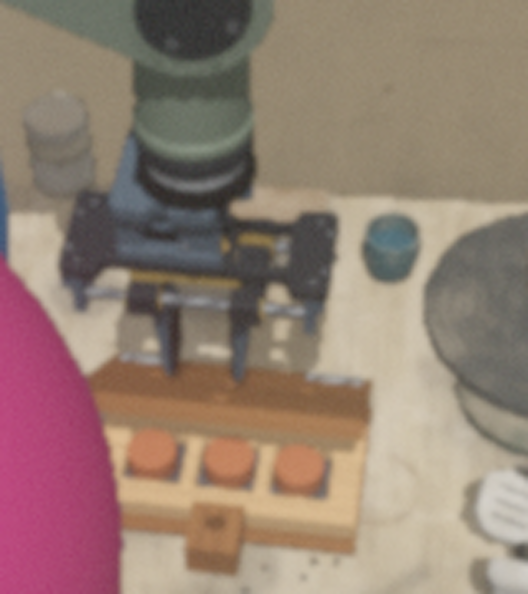

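Emit:
jog_arm:
  deltas:
    - [[-0.008,0,0,0,0.04],[-0.016,0,0,0,0.04],[-0.024,0,0,0,0.04],[-0.03,0,0,0,0.04],[-0.03,0,0,0,0.04],[-0.03,0,0,0,0.04]]

```text
time_s: 17.23
ee_pos: [525.0, 70.2, 150.0]
ee_rot: [180.0, -0.0, 86.2]
force: [0.7, -0.3, 0.7]
gripper_width: 39.9
```

Run:
```python
from tok import *
a=env.grab_frame("scene")
s=env.state();print(s['time_s'],s['ee_pos'],s['ee_rot'],s['force'],s['gripper_width'])
cv2.imwrite('pics/s14.png',cv2.resize(a[60:240,200:360,::-1],None,fx=3.3,fy=3.3,interpolation=cv2.INTER_CUBIC))
```

```text
17.2833 [525.08  70.47 149.97] [180.    -0.02  86.21] [0.   0.66 0.09] 40.17063593005557
```

View pics/s14.png

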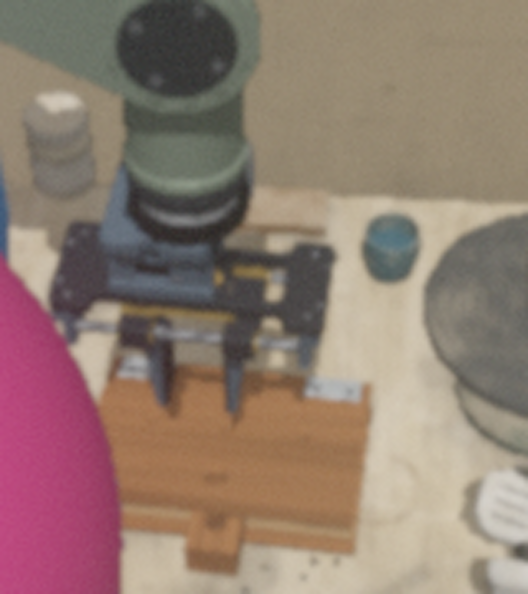

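Run:
```python
from tok import *
a=env.grab_frame("scene");b=env.grab_frame("top")
cv2.imwrite('pics/sb.png',cv2.resize(np.hstack([cv2.resize(a[240:300,215:275,::-1],(400,400),interpolation=cv2.INTER_CUBIC),cv2.resize(b[235:275,325:365+10,::-1][:, :50],(400,320),interpolation=cv2.INTER_CUBIC)[:, :] if 0 else cv2.resize(b[225:275,325:375,::-1],(400,400),interpolation=cv2.INTER_CUBIC)]),None,fx=1,fy=1))
```

```text
(no output)
```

View pics/sb.png

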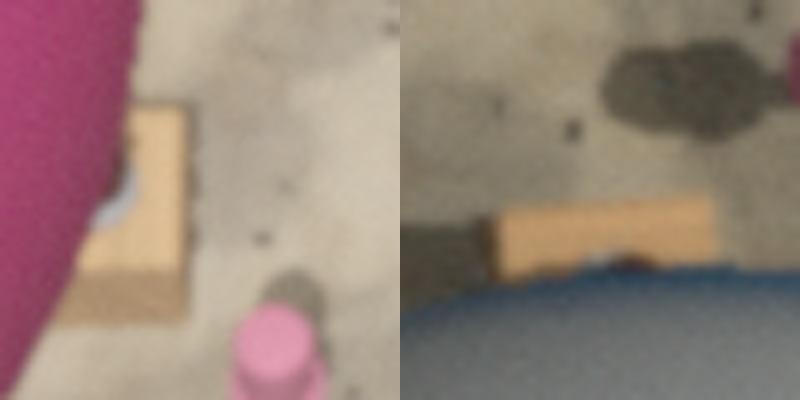

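Run:
```python
from fit import *
for uv in((242.8,255.3),(242.8,280.1)): print('scene',at('scene',uv,46))
for uv in((336.4,250.8),(363.9,249.6)): print('top',at('top',uv,46))
print('flange right extreme scene',at('scene',(235.3,267.3),49),at('scene',(229.6,273.3),49))
print('flange top cam',at('top',(350.1,256.5),51))
for c in((480,-134),(485,-134),(485,-137)):
  print(c,proj('scene',[[c[0]+30,c[1]+30,46],[c[0]+30,c[1]-30,46],[c[0]+16,c[1],51],[*c,82]]),proj('top',[[c[0]+30,c[1]+30,46],[c[0]+30,c[1]-30,46]]))
```

```text
scene [496.17 -88.64  46.  ]
scene [ 503.31 -151.49   46.  ]
top [493.32 -91.91  46.  ]
top [ 497.15 -153.97   46.  ]
flange right extreme scene [ 483.17 -122.24   49.  ] [ 472.29 -138.     49.  ]
flange top cam [ 480.77 -121.84   51.  ]
(480, -134) [[248.05 261.46]
 [245.18 285.4 ]
 [240.28 271.85]
 [231.9  264.84]] [[341.78 243.46]
 [368.26 243.97]]
(485, -134) [[250.23 261.58]
 [247.43 285.52]
 [242.5  271.96]
 [234.18 264.96]] [[341.77 241.24]
 [368.23 241.76]]
(485, -137) [[250.09 262.73]
 [247.29 286.77]
 [242.35 273.17]
 [234.01 266.18]] [[343.1  241.27]
 [369.55 241.78]]
```

Emit:
jog_arm:
  deltas:
    - [[-0.02,-0.004,0,0,0.04],[-0.05,-0.012,0,0,0.06],[-0.08,-0.02,0,0,0.06],[-0.11,-0.027,0,0,0.06],[-0.14,-0.034,0,0,0.06],[-0.17,-0.041,0,0,0.06],[-0.19,-0.045,0,0,0.06],[-0.1964,-0.0461,0.02,0,0.06],[-0.1964,-0.0461,0.04,0,0.06],[-0.1964,-0.0461,0.04,0,0.06],[-0.1964,-0.0461,0.05,0,0.06],[-0.1964,-0.0461,0.06,0,0.06],[-0.1964,-0.0461,0.07,0,0.06],[-0.1964,-0.0461,0.078,0,0.06],[-0.1964,-0.0461,0.078,0,0.06],[-0.1964,-0.0461,0.078,0,0.06]]
  grip_force: 8

```text
time_s: 18.72
ee_pos: [466.4, -122.0, 72.1]
ee_rot: [-180.0, -0.0, 86.3]
force: [0.6, 0.9, -0.3]
gripper_width: 60.2
```

Run:
```python
from tok import *
a=env.grab_frame("scene")
b=env.grab_frame("top")
s=env.state();print(s['time_s'],s['ee_pos'],s['ee_rot'],s['force'],s['gripper_width'])
cv2.imwrite('pics/s15.png',cv2.resize(a[180:300,180:360,::-1],None,fx=4,fy=4,interpolation=cv2.INTER_CUBIC))
cv2.imwrite('pics/t15.png',cv2.resize(b[150:310,180:420,::-1],None,fx=3.3,fy=3.3,interpolation=cv2.INTER_CUBIC))
```

```text
18.8167 [ 466.81 -122.29   72.62] [179.93   0.01  86.27] [ 0.33 -0.54  0.34] 60.32020147859307
```

View pics/s15.png

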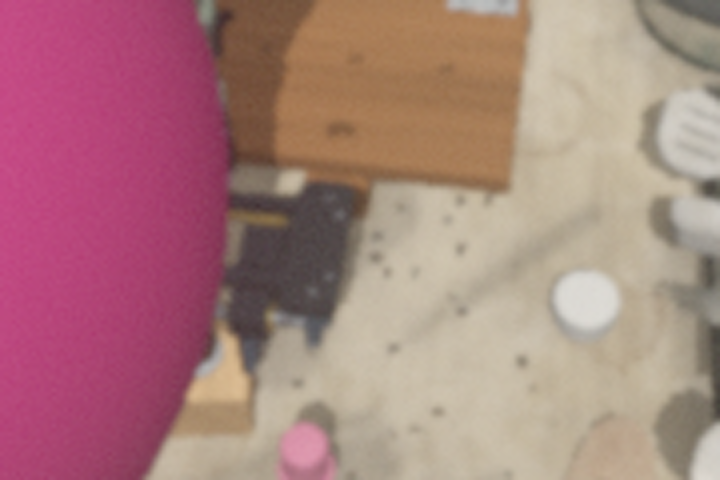

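View pics/t15.png

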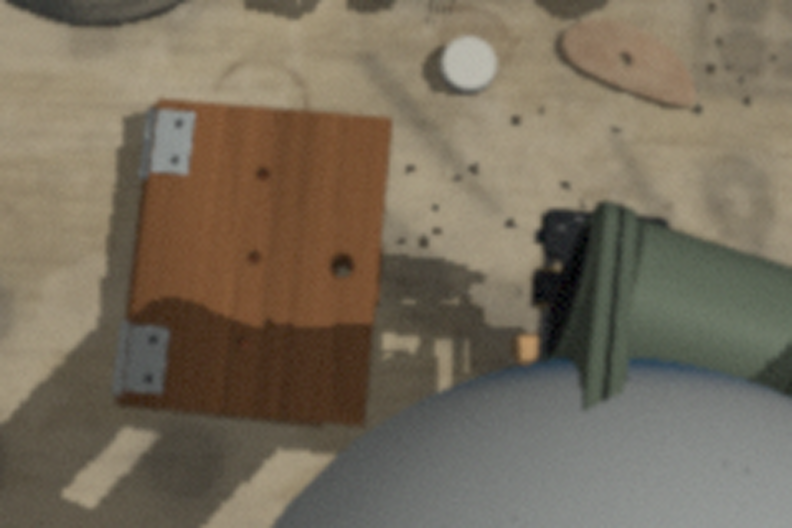

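Emit:
jog_arm:
  deltas:
    - [[0,0,0,0,0.022],[0,0,0,0,0.022],[0,0,0,0,0.022],[0,0,0,0,0.022],[0,0,0,0,0.022],[0,0,0,0,0.022],[0,0,0,0,0.022]]
  grip_force: 8

```text
time_s: 19.4
ee_pos: [466.3, -122.4, 72.0]
ee_rot: [180.0, -0.0, 86.2]
force: [0.5, 0.0, 1.1]
gripper_width: 25.5
```

Run:
```python
from tok import *
s=env.state();print(s['time_s'],s['ee_pos'],s['ee_rot'],s['force'],s['torque'],s['gripper_width'])
```

```text
19.4 [ 466.3  -122.37   72.03] [179.99  -0.    86.25] [0.53 0.03 1.07] [-0.12  0.06 -0.01] 25.450991433477245
```

Emit:
jog_arm:
  deltas:
    - [[0,0,0,0,0.05],[0,0,0,0,0.05],[0,0,0,0,0.05],[0,0,0,7,0.05],[0,0,0,14,0.05],[0,0,0,21,0.05],[0,0,0,28,0.05],[0,0,0,35,0.05],[0,0,0,42,0.05],[0,0,0,49,0.05],[0,0,0,56,0.05],[0,0,0,63,0.05],[0,0,0,70,0.05],[0,0,0,77,0.05],[0,0,0,84,0.05],[0,0,0,90,0.05],[0,0,0,90,0.05],[0,0,0,90,0.05]]

```text
time_s: 20.9
ee_pos: [466.1, -122.3, 71.9]
ee_rot: [-180.0, 0.0, -3.6]
force: [0.5, 0.1, 0.7]
gripper_width: 49.6
```

Emit:
jog_arm:
  deltas:
    - [[0,0,0,0,0.022],[0,0,0,0,0.022],[0,0,0,0,0.022],[0,0,0,0,0.022],[0,0,0,0,0.022],[0,0,0,0,0.022],[0,0,0,0,0.022]]
  grip_force: 35

```text
time_s: 21.48
ee_pos: [466.6, -122.9, 72.1]
ee_rot: [179.9, -0.1, -3.7]
force: [0.2, -4.0, 0.3]
gripper_width: 24.6
```

Run:
```python
from tok import *
s=env.state();print(s['time_s'],s['ee_pos'],s['ee_rot'],s['force'],s['torque'],s['gripper_width'])
for n,uv in(('top',(283.3,229.7)),('scene',(180+341/4-.4,180+130/4-.4))):
  print(n,at(n,uv,54.5))
for n in('scene','top'):
  q=np.load(f'q_{n}.npy')
  print(n,J(q,[0,-60,32]),proj(n,J(q,[0,78-138*np.cos(.07)-13.9*np.sin(-.07)*0,32+9.7+14])))
```

```text
21.4833 [ 466.57 -122.93   72.11] [179.94  -0.06  -3.71] [ 0.24 -4.    0.3 ] [-0.89  0.13  0.02] 24.581334062754653
top [536.95  27.68  54.5 ]
scene [537.69  30.79  54.5 ]
scene [[536.19  30.56  32.  ]] [[264.24 211.75]]
top [[536.62  27.03  32.  ]] [[283.45 229.77]]
```

Emit:
jog_arm:
  deltas:
    - [[0,0,-0.015,0,0.022],[0,0,-0.035,0,0.022],[0,0,-0.06,0,0.022],[0.002,-0.005,-0.068,0,0.022],[0.01,-0.025,-0.068,0,0.022],[0.02,-0.052,-0.068,0,0.022],[0.03,-0.08,-0.068,0,0.022],[0.04,-0.107,-0.068,0,0.022],[0.05,-0.133,-0.068,0,0.022],[0.057,-0.15,-0.068,0,0.022],[0.0592,-0.1566,-0.068,0,0.022],[0.0592,-0.1566,-0.068,0,0.022],[0.0592,-0.1566,-0.068,0,0.022],[0.0592,-0.1566,-0.068,0,0.022]]

```text
time_s: 22.65
ee_pos: [534.6, 29.3, 139.6]
ee_rot: [180.0, 0.1, -3.8]
force: [0.1, -0.5, -0.3]
gripper_width: 25.3
```

Run:
```python
from tok import *
a=env.grab_frame("scene")
s=env.state();print(s['time_s'],s['ee_pos'],s['ee_rot'],s['force'],s['torque'],s['gripper_width'])
cv2.imwrite('pics/s16.png',cv2.resize(a[150:250,200:340,::-1],None,fx=5.5,fy=5.5,interpolation=cv2.INTER_CUBIC))
p=s['ee_pos']; f=p[2]-26
for z in(f+36,f,f-40): print(z,(proj('scene',[*p[:2],z])[0]-[200,150]+.5)*5.5)
```

```text
22.7 [534.79  29.12 139.73] [179.99   0.05  -3.82] [ 0.13  0.09 -1.59] [-0.06  0.13 -0.03] 24.66569700246374
149.73025788257164 [345.39 213.83]
113.73025788257164 [348.26 266.6 ]
73.73025788257164 [351.27 321.73]
```

View pics/s16.png

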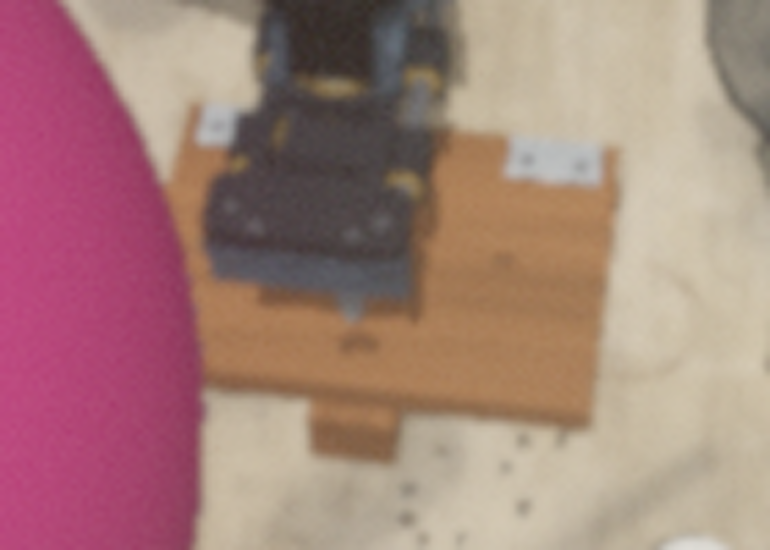

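Emit:
jog_arm:
  deltas:
    - [[0.002,-0.0007,0.0,0,0.022],[0.002,-0.0007,0.005,0,0.022],[0.002,-0.0007,0.01,0,0.022],[0.002,-0.0007,0.014,0,0.022],[0.002,-0.0007,0.014,0,0.022],[0.002,-0.0007,0.014,0,0.022]]

```text
time_s: 23.2
ee_pos: [537.2, 30.5, 125.4]
ee_rot: [180.0, 0.1, -3.8]
force: [0.5, -0.2, -0.6]
gripper_width: 25.1
```

Run:
```python
from tok import *
a=env.grab_frame("scene")
s=env.state();print(s['time_s'],s['ee_pos'],s['ee_rot'],s['force'],s['torque'],s['gripper_width'])
cv2.imwrite('pics/s17.png',cv2.resize(a[180:230,240:300,::-1],None,fx=10,fy=10,interpolation=cv2.INTER_CUBIC))
p=s['ee_pos']; f=p[2]-26
for z in(f-40,): print(z,(proj('scene',[*p[:2],z])[0]-[240,180]+.5)*10)
```

```text
23.25 [537.46  30.59 125.74] [-180.      0.02   -3.75] [-0.06  0.22 -0.83] [-0.01  0.17 -0.01] 25.00131709466801
59.74168814010794 [251.87 314.22]
```

View pics/s17.png

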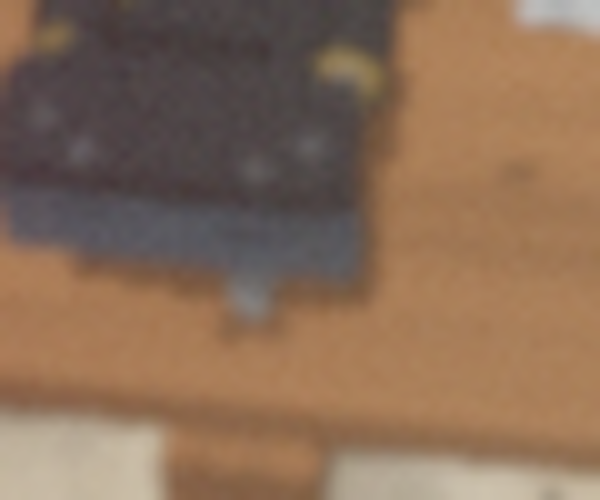

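Emit:
jog_arm:
  deltas:
    - [[0.0003,0,0.004,0,0.022],[0.0003,0,0.008,0,0.022],[0.0003,0,0.012,0,0.022],[0.0003,0,0.016,0,0.022],[0.0003,0,0.02,0,0.022],[0.0003,0,0.02,0,0.022]]

```text
time_s: 23.75
ee_pos: [537.2, 30.6, 104.9]
ee_rot: [180.0, 0.1, -3.7]
force: [-0.5, -0.6, -0.9]
gripper_width: 25.3
```

Run:
```python
from tok import *
a=env.grab_frame("scene")
s=env.state();print(s['time_s'],s['ee_pos'],s['ee_rot'],s['force'],s['torque'],s['gripper_width'])
cv2.imwrite('pics/s18.png',cv2.resize(a[180:230,240:300,::-1],None,fx=10,fy=10,interpolation=cv2.INTER_CUBIC))
```

```text
23.8 [537.46  30.62 105.34] [180.     0.07  -3.75] [ 0.52 -0.28 -0.97] [-0.05  0.19 -0.02] 24.931161837764392
```

View pics/s18.png

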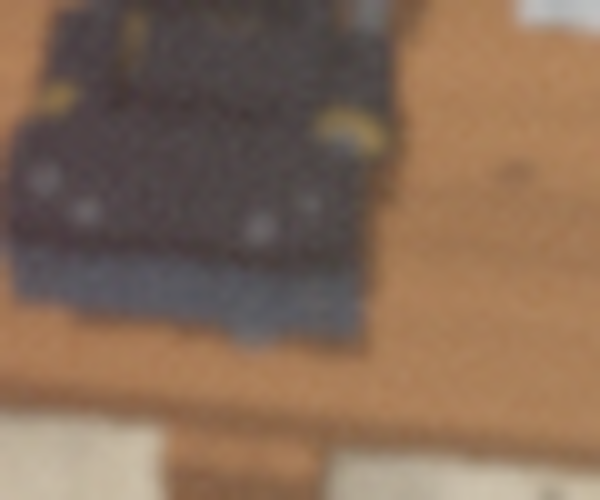

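Emit:
jog_arm:
  deltas:
    - [[0,0,0.004,0,0.022],[0,0,0.008,0,0.022],[0,0,0.012,0,0.022],[0,0,0.016,0,0.022],[0,0,0.018,0,0.022],[0,0,0.018,0,0.022],[0,0,0.018,0,0.022]]

```text
time_s: 24.38
ee_pos: [537.3, 30.0, 87.3]
ee_rot: [179.9, 0.1, -3.7]
force: [-1.0, -4.0, -1.7]
gripper_width: 25.4
```

Run:
```python
from tok import *
s=env.state();print(s['time_s'],s['ee_pos'],s['ee_rot'],s['force'],s['torque'],s['gripper_width'])
```

```text
24.3833 [537.32  30.05  87.33] [179.94   0.08  -3.73] [-0.95 -4.03 -1.74] [-1.09  0.34 -0.03] 25.36850104254312
```

Emit:
jog_arm:
  deltas:
    - [[0,0.001,0.0,0,0.022],[0,0.0012,0.004,0,0.022],[0,0.0012,0.008,0,0.022],[0,0.0012,0.011,0,0.022],[0,0.0012,0.014,0,0.022],[0,0.0012,0.016,0,0.022],[0,0.0012,0.016,0,0.022],[0,0.0012,0.016,0,0.022]]

```text
time_s: 25.05
ee_pos: [538.1, 29.0, 72.8]
ee_rot: [180.0, -0.1, -3.7]
force: [-1.8, -4.8, 7.3]
gripper_width: 25.0
```

Run:
```python
from tok import *
s=env.state();print(s['time_s'],s['ee_pos'],s['ee_rot'],s['force'],s['torque'],s['gripper_width'])
a=env.grab_frame("scene")
cv2.imwrite('pics/s19.png',cv2.resize(a[150:250,200:340,::-1],None,fx=5.5,fy=5.5,interpolation=cv2.INTER_CUBIC))
```

```text
25.05 [538.06  28.96  72.84] [179.96  -0.06  -3.73] [-1.81 -4.82  7.3 ] [-1.03  0.79  0.04] 24.99390386937479
```

View pics/s19.png

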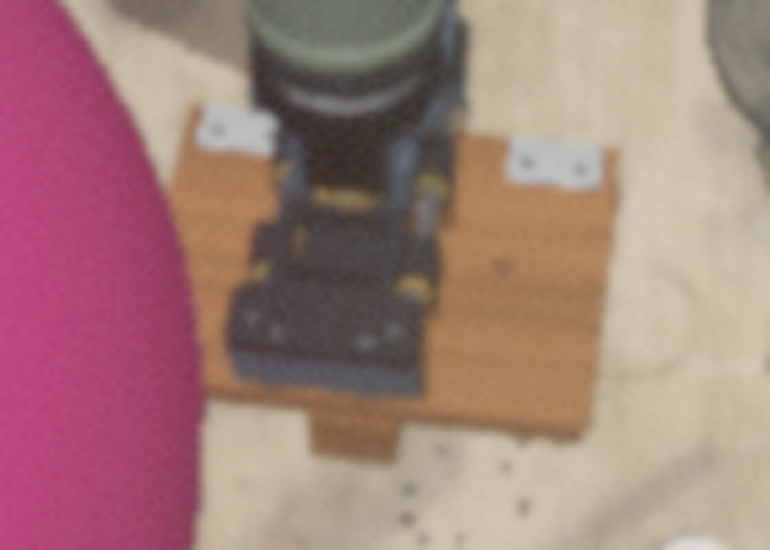

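Emit:
jog_arm:
  deltas:
    - [[-0.0004,0.001,0.001,0,0.022],[-0.0004,0.001,0.002,0,0.022],[-0.0004,0.001,0.003,0,0.022],[-0.0004,0.001,0.003,0,0.022],[-0.0004,0.001,0.003,0,0.022]]

```text
time_s: 25.52
ee_pos: [538.1, 28.7, 71.9]
ee_rot: [-180.0, -0.2, -3.7]
force: [-6.1, -2.0, 20.6]
gripper_width: 25.2
```

Run:
```python
from tok import *
s=env.state();print(s['time_s'],s['ee_pos'],s['ee_rot'],s['force'],s['torque'],s['gripper_width'])
```

```text
25.5167 [538.12  28.71  71.89] [-179.96   -0.17   -3.75] [-6.08 -2.   20.58] [-0.59  1.38  0.04] 25.18857231561419
```

Emit:
jog_arm:
  deltas:
    - [[-0.0008,0,0,0,0.022],[-0.0008,0,0,0,0.022],[-0.0008,0,0,0,0.022],[-0.0008,0,0,0,0.022],[-0.0008,0,0,0,0.022],[-0.0008,0,0,0,0.022]]

```text
time_s: 26.02
ee_pos: [538.1, 28.7, 71.9]
ee_rot: [-180.0, -0.3, -3.7]
force: [-4.9, -2.3, 18.7]
gripper_width: 25.0
```

Run:
```python
from tok import *
s=env.state();print(s['time_s'],s['ee_pos'],s['ee_rot'],s['force'],s['torque'],s['gripper_width'])
a=env.grab_frame("scene");q=np.load('q_scene.npy')
im=cv2.resize(a[160:250,230:330,::-1],None,fx=7,fy=7,interpolation=cv2.INTER_CUBIC)
def leaf(th,s,t,x): return J(q,[x,78-s*np.cos(th)+t*np.sin(th),32+s*np.sin(th)+t*np.cos(th)])[0]
for th,c in((0,(0,255,0)),(.07,(0,0,255))):
  for t in(0,14):
    P=((proj('scene',[leaf(th,163,t,105),leaf(th,163,t,40)])-[230,160]+.5)*7).astype(int); cv2.line(im,tuple(map(int,P[0])),tuple(map(int,P[1])),c,1)
cv2.imwrite('pics/s20.png',im)
```

```text
26.0167 [538.06  28.7   71.9 ] [-179.96   -0.27   -3.75] [-4.93 -2.28 18.72] [-0.63  1.05  0.01] 24.958343373772518
```

View pics/s20.png

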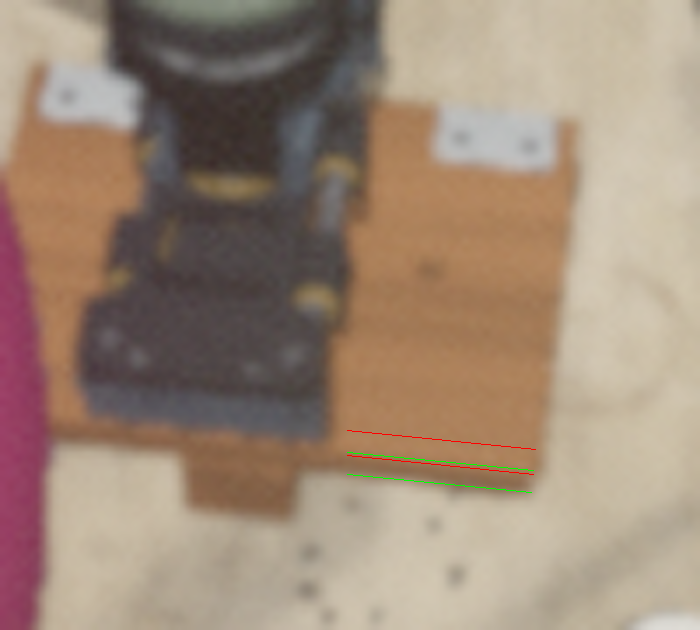

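Emit:
jog_arm:
  deltas:
    - [[-0.001,0,0.0015,0,0.022],[-0.001,0,0.0015,0,0.022],[-0.001,0,0.0015,0,0.022],[-0.001,0,0.0015,0,0.022],[-0.001,0,0.0015,0,0.022],[-0.001,0,0.0015,0,0.022]]
  grip_force: 45

```text
time_s: 26.57
ee_pos: [538.1, 28.7, 71.8]
ee_rot: [-180.0, -0.4, -3.7]
force: [-4.7, -2.9, 25.4]
gripper_width: 24.8
```

Run:
```python
from tok import *
s=env.state();print(s['time_s'],s['ee_pos'],s['ee_rot'],s['force'],s['torque'],s['gripper_width'])
b=env.grab_frame("top")
cv2.imwrite('pics/t21.png',cv2.resize(b[:,:,::-1],(800,600)))
```

```text
26.5667 [538.05  28.68  71.8 ] [-179.95   -0.42   -3.75] [-4.75 -2.92 25.43] [-0.71  1.27 -0.  ] 24.833153003793367
```

View pics/t21.png

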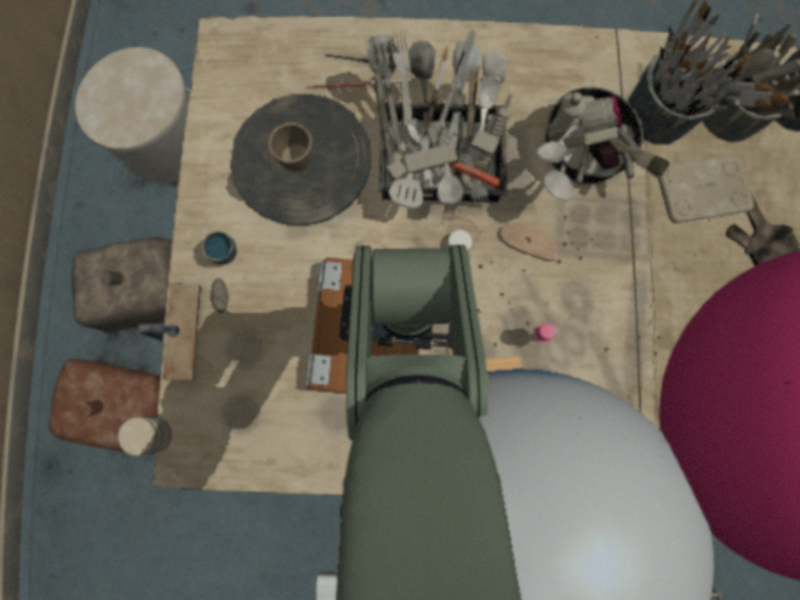

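The top view shows the leaf down. The cup (219,247), pebble (220,293) and rib (530,240) are where they started. An extra 7 N moved the tool only 0.1 mm, so the leaf is at its hard stop.

Run:
```python
from workcell import env
print(env.job_done()); s=env.state(); print(s['time_s'],s['ee_pos'],s['force'])
```

```text
the job is handed in; nothing more can be done
None
the job is handed in; nothing more can be done
```

I finished the job and handed it in at about 26.6 s, with the arm still holding the pin pressed down.

**What I did:** I placed one clay token in the far pocket and the other in the near pocket. I then pushed the leaf over from behind until it sank shut by itself. Last, I took the pin from its stand and pushed it through leaf and base until its flange pressed on the leaf.

**Last checks:**
- **Tokens:** pictures from both cameras showed all three tokens flat in their pockets before I closed the leaf.
- **Leaf and pin:** the leaf was at a hard stop. The tool was at z = 71.8 mm, against 72.1 mm with the pin's flange on its 46 mm stand, so the flange sits at the shut-leaf height. The downward push was about 25 N, and going from 19 to 25 N moved the tool only 0.1 mm. The leaf's edge also matched where it should be when shut.
- **Bystanders:** the cup, pebble, rib and the pink and white look-alikes had not visibly moved.

**Disagreements and leftovers:**
- **Cameras:** the two differed by about 3 mm in y, so I used averages and differences within one picture.
- **Near token:** the scene camera put it 1.5–2.5 mm off the pocket centre while it was held. After release it was under 1 mm off.
- **Side force:** about 5 N remained on the pin where it bears against the hole.
- **Balloons:** by my estimate the arm's path overlapped the two balloons, but I saw no contact force and neither balloon moved.

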